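Clip the glued opal strip and restart the warming jig

ROBOT

A 6-joint arm with a two-finger parallel gripper is mounted at the origin on a cart in front of the work surface, level with it; the furniture and walls round the work are solid. World frame = base frame: x ahead of the robot, y to its left, z up, the work surface at z = 0. Lengths are in mm, angles in rad, forces in N, time in s.
With the tool pointing down it reaches from about 350 to 975 mm from the base axis. Payload 7.1 kg.
Tool frame: the origin (TCP) lies at the very end of the fingers, on their centre line; the grasp point (between the pads) lies 19 mm behind it (ctrl.grasp_offset is the distance from the TCP to the grasp point, in mm); z points along the fingers, y is the line along which they close (so a half turn about z gives the same grasp; the last joint's range is limited). The gripper opens to 88 mm and grips with 3 to 60 N. Pads are 20 mm wide; open, the fingers measure 115 mm over their backs; the gripper's body (75 mm by 178 mm) begins 61 mm behind the grasp point.
Start: joints at [1.194, 0.423, 1.63, -0, 1.089, -0.019], TCP at [218.852, 585.413, 222.675] pointing down, gripper open.
Joint ranges: [-3, 3], [-0.9, 2.11], [0.09, 2.58], [-1.31, 4.45], [0.11, 2.69], [-2.54, 2.54]. Speed limits (rad/s): [2.39, 2.39, 3.01, 3.14, 3.14, 3.14].

INTERFACE

Orientations are given as a rotation vector (axis times angle).
In Python, from workcell import ctrl, viewer, ticket, models gives the robot as it stands.
- The arm moves only by the tool play_rows, never from a script. Its arguments are lists of equal length, an entry for each row: "dp": the shift along the world's x, y, z in mm, a list of three; "yaw": the turn about the world's z in degrees. In form: {"dp": [[tx, ty, tz], ...], "yaw": [yaw, ...]}. A call has 1 to 8 rows; each row shifts and turns the commanded pose from where the row before left it; what a row does not reach is not made up. A row lasts 1/12 s, in which the tool goes at most 41.7 mm and 7.16 degrees, less where a joint would pass 70% of its speed; a pose out of reach is approached as far as the arm can. A call is refused whole if a number of a shift passes 41.7 or a number of a turn 7.16, either way. A call with a gripper value outside its range is refused whole. "gripper" is the closure, from 0 (fully open) to 1 (shut), set as the call begins (left out, the last holds). The fingers move at their own pace and stop on an object; the grip force is fixed at half the most. Time passes only in rows, so rows that do not move let the fingers close. It gives the time, the measured TCP pose, the force, the opening and the grip force at its end, in the units of the state.
- ctrl.get_obs(): the state, without advancing time (a new reading comes with each control period).
- viewer.get_image(name): name is "side" or "top" or "wrist"; returns a dict with "pixels" (420x560x3 uint8, red, green, blue), "range_z" (420x560 float32, mm along the optical axis (not along the pixel's ray), 0 where there is no reading), "fx", "fy", "cx", "cy" (pixels), "dist_coeffs" ([k1, k2, p1, p2, k3] as OpenCV has them; the pictures are not rectified), "T" (4x4, takes a point from camera to world coordinates); the wrist camera has in their place "hand_eye" (4x4, takes a point from camera to tool coordinates, whose origin is the TCP and whose axes are the flange's). Camera axes: x right, y up, looking along -z (the intrinsics and any distortion apply to the point x, -y, -z); pixel columns grow to the right and rows downward; lengths in mm; the calibration is good to about 2 mm. A picture is of the moment at which its call begins: read the wrist's pose just before it.
- ticket.close_job(): hands the job in; it is judged then, once.
Trained networks look in a picture, given as the dict that the camera call returned (one of the last four; its "shot" number tells which), for a name from the list of things; names that differ only in an ending like _2 or _b are one class to them, and where a whole thing is asked for, a point or a joint stands for the part that bears it (a point fixed in the world has none). Each returns a list of dicts, best first, with "conf" (0 to 1); they miss things now and then, are a little off and sometimes report something else, mostly with a low value. They report only what shows in the picture. A call takes as long as a camera call. They do not tell look-alikes from the thing itself.
- models.look_for(picture, name): "bbox" ([centre column, centre row, width, height] in pixels, round what is visible of it).
- models.landmark_of(picture, name): "location" ([column, row] in pixels: a listed point, or the origin of a listed thing).
The state is a dict: "t": time; "qpos": joint angles; "qvel": joint speeds; "joint_torque": joint torques, N m; "ee_pos": TCP position; "orientation": TCP orientation; "ft_force": force on the tool from outside, world axes, zero at the start; "moment": the same for the moment, N m; "width": finger opening in mm; "grasp_force": force on a finger pad.
Only numpy, scipy, OpenCV 4.12 (cv2) and the standard library are available. Lean on these libraries where they do the work, as an engineer would, in place of code of your own. Each camera call takes 0.05 s, during which the arm holds its last target. There are 200 camera calls.

TASK

A freshly glued opal strip stands in the warming jig: first flip the isolator's toggle to off, then squeeze open every sprung clip on the bench and set each one upright over the strip's top edge, pushed down until its barrel is close to the edge, and take every glass mixing rod from the wooden stand and push it down to the bottom of a soaking vial of its own. When all that is done, flip the toggle back on, and leave the two opals and the dropper bottle beside the work where they are.

Things in the scene. Friction and masses are not known exactly. Their poses are not given: they have to be found in the camera images.
- strip_edge (a point): Middle of the top edge of the opal strip. The strip (pale stone face, black backing; 220 mm long, 8 mm thick) stands upright in a low aluminium jig (60 x 230 mm) that is fixed to the bench. Axes: y along the edge, x across the strip's thickness, z up. The edge is 85 mm above the bench; the strip is clear for 54 mm below the edge. Up to four clips fit side by side (each is 38 mm wide along the edge).
- isolator_pivot (a point): Pivot of the toggle on the grey isolator box (84 x 62 mm, 36 mm high, fixed to the bench), 42 mm above the bench. Axes: the toggle swings about y; x runs from the OFF side (facing the robot) to the ON side (facing the wall), z up.
- toggle_bar (a point): Middle of the dark steel cross bar (14 mm thick, 36 mm long, lying along the pivot axis) at the top of the toggle, 60 mm from the pivot.
- toggle (a joint): Toggle angle: 0 = OFF, leaning 0.55 rad towards the robot side; 1.1 = ON, leaning 0.55 rad the other way. It is top-heavy (about 1 N at the bar): pushed past the upright middle (0.55) it falls over to its stop and stays. It starts ON.
- vial0_mouth (a point): Centre of the mouth of one of the two open glass soaking vials that stand in a flat wooden foot fixed to the bench. Mouth 78 mm above the bench, 13 mm inside diameter, inner floor 66 mm below the mouth; the vial is 19 mm wide at the neck and 28 mm below. The two mouths are 48 mm apart.
- vial1_mouth (a point): Centre of the mouth of the other soaking vial, alike.
- clip0_center (a point): A sprung steel clip like a stout clothes peg, 0.12 kg, standing on its closed jaws (may be absent): centre of its pivot barrel (6 mm radius), 34 mm above the jaw tips. z is up, x the way the jaws open and the grips are squeezed, y the width (38 mm). Set on an edge, the barrel rests on it, so this point is then 6 mm above the edge.
- clip1_center (a point): A clip like clip0 (may be absent). Each clip's two black grip plates (24 mm tall, 34 mm wide along y) lie 20 to 42 mm above the barrel centre and splay outwards: 56 mm apart over their outsides at the top at rest.
- clip2_center (a point): A clip like clip0 (may be absent). Squeezing the plates until they stand parallel and upright, 26 mm over their outsides (some 10 N; there is the stop), opens the jaws by 18 mm. The plates then reach from 24 to 48 mm above the barrel centre, and the jaw tips have come up 2 mm.
- clip3_center (a point): A clip like clip0 (may be absent). On releasing a clip, its plates part again and drop some 4 mm relative to the barrel, so the clip may ride up a little unless pressed down while it is let go.
- rod0_grip (a point): Centre of the black rubber handle (12 mm thick, 30 mm long) of a glass mixing rod (120 mm long, stem 7 mm thick), 105 mm above its lower tip; z along the rod, up. It stands upright, tip 40 mm deep in a hole of a wooden stand (44 x 96 mm, 50 mm high, fixed). 
- rod0_tip (a point): Lower tip of rod0.
- rod1_grip (a point): Centre of the black rubber handle (12 mm thick, 30 mm long) of a glass mixing rod (120 mm long, stem 7 mm thick), 105 mm above its lower tip; z along the rod, up. It stands upright, tip 40 mm deep in a hole of a wooden stand (44 x 96 mm, 50 mm high, fixed). Like rod0.
- rod1_tip (a point): Lower tip of rod1.
- opal_mid: A bystander: brown and blue opal stone, 47 x 86 x 45 mm, origin under its centre.
- opal_small: A bystander: small opal stone, 38 x 49 x 26 mm, origin under its centre.
- dropper: A bystander: amber dropper bottle, 34 mm wide, 102 mm tall, origin under its centre.
Mind the look-alikes: they are no part of the job. What is shaped like the part that bears clip2_center but pink or yellow is not meant.

How it is judged:
By the outcome, as a careful person would: the job done as asked, in the order asked, and still so for the second after the job is handed in, with the robot touching nothing.
Of clip0, clip1, clip2, clip3 only 3 to 4 are there at a start; the rules pass over those that are not, and their reading is None.
At some moment in a run one of clip0, clip1, clip2, clip3 may be knocked a few centimetres aside while the robot is not near it.
It also fails if it takes over 192 s, if anything falls off the work surface, if the arm or the gripper's body presses on something with over 40 N, if the wrist force passes 120 N, or if a joint passes its speed limit or range.

## Working session

There is one attempt and no reset: what is moved stays moved. The work goes in short steps, Python scripts to look and compute and a tool call to move; the robot and the scene stay as the last step left them, time stands still between calls to the robot, and variables do not carry over. Pictures are saved under pics/ and viewed, at most 14 in all, crops included, and the job is handed in when it is done.

Besides the shell and the picture viewer there is one more tool, called after "Call:" by a JSON object that holds its "api" and its "payload", one argument or row to a line. play_rows: Moves the arm, as the interface text tells. Its arguments: {"type":"object","properties":{"dp":{"type":"array"},"yaw":{"type":"array"},"gripper":{"type":"number"}},"required":["dp","yaw"]}

```bash
mkdir -p pics; ls; cat > h.py <<'E'
import numpy as np, cv2
from scipy.spatial.transform import Rotation as R
from workcell import ctrl, viewer, ticket, models
def shot(n):
    o=ctrl.get_obs(); p=viewer.get_image(n)
    if n=='wrist':
        T=np.eye(4);T[:3,:3]=R.from_rotvec(o['orientation']).as_matrix();T[:3,3]=o['ee_pos']
        p['W']=T@np.array(p['hand_eye'])
    else: p['W']=np.array(p['T'])
    return p
def save(p,f,crop=None,s=1):
    im=p['pixels'][:,:,::-1]
    if crop: im=im[crop[1]:crop[3],crop[0]:crop[2]]
    cv2.imwrite('pics/'+f,cv2.resize(im,None,fx=s,fy=s))
def ray(p,uv):
    K=np.array([[p['fx'],0,p['cx']],[0,p['fy'],p['cy']],[0,0,1.]])
    q=cv2.undistortPoints(np.array([[uv]],float),K,np.array(p['dist_coeffs'],float))[0,0]
    return p['W'][:3,:3]@np.array([q[0],-q[1],-1.]), p['W'][:3,3]
def atz(p,uv,z):
    d,c=ray(p,uv); return c+d*(z-c[2])/d[2]
def depth(p,uv):
    d,c=ray(p,uv); u,v=int(round(uv[0])),int(round(uv[1])); return c+d*float(p['range_z'][v,u])
def cloud(p):
    K=np.array([[p['fx'],0,p['cx']],[0,p['fy'],p['cy']],[0,0,1.]])
    g=np.stack(np.meshgrid(np.arange(560),np.arange(420)),-1).reshape(-1,1,2).astype(float)
    q=cv2.undistortPoints(g,K,np.array(p['dist_coeffs'],float))[:,0]
    z=p['range_z'].reshape(-1)
    X=np.c_[q[:,0]*z,-q[:,1]*z,-z]@p['W'][:3,:3].T+p['W'][:3,3]
    X[z==0]=np.nan
    return X.reshape(420,560,3)
E
python3 - <<'E'
from h import *
np.set_printoptions(precision=1,suppress=True)
H={'strip_edge':85,'isolator_pivot':42,'toggle_bar':93,'vial0_mouth':78,'vial1_mouth':78,'clip0_center':34,'clip1_center':34,'clip2_center':34,'rod0_grip':115,'rod1_grip':115,'opal_mid':0,'opal_small':0,'dropper':0}
for n in ('top','side'):
    p=shot(n); save(p,n+'0.png',s=1.4); print(n,p['W'][:3,3])
    for k,z in H.items():
        for d in models.landmark_of(p,k)[:6]:
            print(k,round(d['conf'],2),np.array(d['location']),atz(p,d['location'],z))
o=ctrl.get_obs();print(o)
E
```

```text
pics
top [ 414.8    1.7 1196.8]
strip_edge 0.95 [249.5 182.5] [638.6  82.7  85. ]
isolator_pivot 0.55 [368.6 251.5] [ 438.1 -252.2   42. ]
toggle_bar 0.74 [275.7 252.8] [439.9  13.5  93. ]
toggle_bar 0.67 [371.8 234.4] [ 483.7 -252.    93. ]
toggle_bar 0.5 [250.4 184.7] [630.7  79.7  93. ]
vial0_mouth 0.56 [394.9 214. ] [ 540.3 -323.8   78. ]
vial1_mouth 0.56 [382.4 216.4] [ 534.4 -287.9   78. ]
vial1_mouth 0.49 [167.2 245.5] [467. 317.  78.]
clip0_center 0.66 [236.5 251.4] [447.8 127.1  34. ]
clip1_center 0.56 [299.1 239.2] [478.8 -54.4  34. ]
clip2_center 0.78 [276.3 252.9] [440.9  12.4  34. ]
clip2_center 0.65 [276.3 221.7] [531.2  10.3  34. ]
clip2_center 0.61 [303.  274.5] [377.4 -62.6  34. ]
clip2_center 0.59 [330.  251.3] [ 441.8 -142.3   34. ]
rod0_grip 0.53 [354.8 209.5] [ 551.1 -204.   115. ]
rod1_grip 0.57 [340.4 206.6] [ 560.  -165.1  115. ]
rod1_grip 0.24 [301.3 238.8] [475.3 -56.4 115. ]
opal_mid 0.93 [163.4 206.9] [587.7 351.5   0. ]
opal_small 0.47 [249.5 183.3] [653.2  88.9   0. ]
opal_small 0.43 [167.5 245.3] [471.3 338.    0. ]
opal_small 0.25 [161.7 207.9] [584.8 
[... 767 characters left out ...]
2.6 -73.6  34. ]
rod0_grip 0.46 [265.8 163.8] [ 543.5 -182.6  115. ]
rod1_grip 0.41 [263.1 170.5] [ 548.2 -146.6  115. ]
opal_mid 0.73 [233.5 333.2] [571.3 350.6   0. ]
opal_mid 0.29 [270.4 148.6] [ 553.6 -455.     0. ]
opal_small 0.52 [275.2 327.2] [476.9 325.8   0. ]
dropper 0.83 [213.  204.9] [ 701.6 -118.6   -0. ]
{'t': 1.4, 'qpos': array([ 1.2,  0.4,  1.6,  0. ,  1.1, -0. ]), 'qvel': array([-0., -0.,  0.,  0.,  0., -0.]), 'joint_torque': array([ -0. , -54.5, -27.4,   0.1,   0. ,  -0. ]), 'ee_pos': array([218.8, 585.4, 222.7]), 'orientation': array([-0.6, -3.1, -0. ]), 'ft_force': array([-0.2,  0.3, -0.5]), 'moment': array([ 0., -0., -0.]), 'grasp_force': 0.0, 'width': 87.87638360274161}
```

View pics/top0.png

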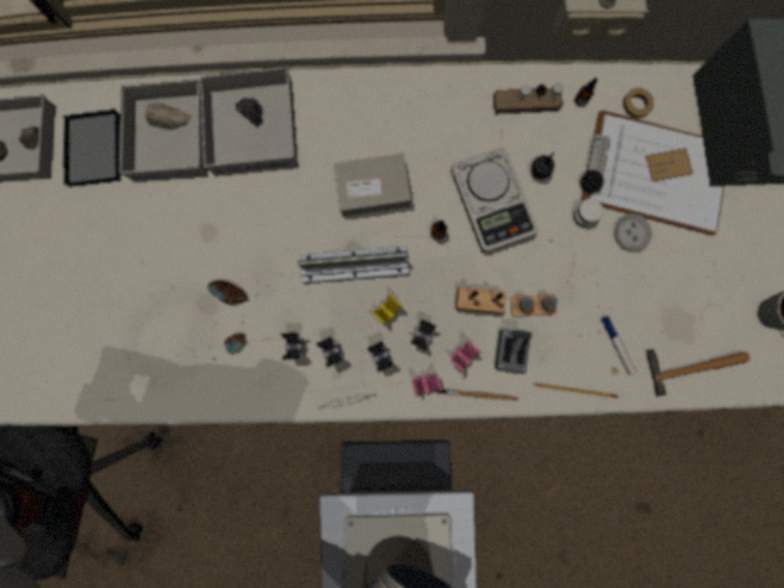

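View pics/side0.png

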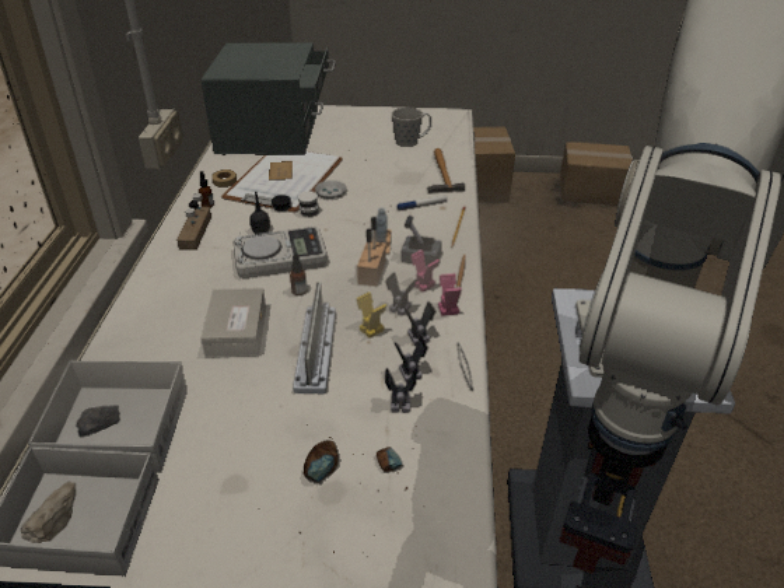

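Top view (pixels in the 1.4x picture): four dark steel clips stand at about (293,346), (331,352), (382,357) and (424,335). The look-alikes are yellow (388,310) and pink (464,356), (427,384). The strip is at (355,263), the rods at (475,297), (500,297), the vials at (526,304), (549,302), and the isolator at (513,350). I'll move above the scene for a closer look.

Call:
{"api": "play_rows", "payload": {
  "dp": [
    [13,-37,10],
    [13,-37,10],
    [13,-37,10],
    [13,-37,10],
    [13,-37,10],
    [13,-37,10],
    [13,-37,10],
    [13,-37,10]
  ],
  "yaw": [-4.2,-4.2,-4.2,-4.2,-4.2,-4.2,-4.2,-4.2]
}}

```text
t: 2.07
ee_pos: [323.0, 287.7, 303.3]
orientation: [1.433, 2.795, 0.001]
ft_force: [1.2, -0.8, -0.2]
width: 87.5
grasp_force: 0.0
```

Call:
{"api": "play_rows", "payload": {
  "dp": [
    [13,-37,10],
    [13,-37,10],
    [13,-37,10],
    [13,-37,10],
    [13,-37,10],
    [13,-37,10],
    [13,-37,10],
    [13,-37,10]
  ],
  "yaw": [-4.2,-4.2,-4.2,-4.2,-4.2,-4.2,-4.2,-4.2]
}}

```text
t: 2.73
ee_pos: [426.9, -8.6, 383.6]
orientation: [2.18, 2.261, 0.001]
ft_force: [1.2, 0.2, -0.9]
width: 87.5
grasp_force: 0.0
```

```bash
cat > look.py <<'E'
from h import *
import sys
np.set_printoptions(precision=1,suppress=True)
H={'strip_edge':85,'isolator_pivot':42,'toggle_bar':93,'vial0_mouth':78,'rod0_grip':115,'clip0_center':34}
def run(f,names=H,n='wrist',mn=.3):
    p=shot(n); 
    if f: save(p,f,s=1.4)
    print(p['W'][:3,3])
    for k in names:
        z=H[k]
        for d in models.landmark_of(p,k)[:8]:
            if d['conf']>mn: print(k,round(d['conf'],2),np.array(d['location']),atz(p,d['location'],z),depth(p,d['location']))
    return p
if __name__=='__main__':
    p=run(sys.argv[1]); o=ctrl.get_obs(); print(o['t'],o['ee_pos'],o['orientation'],o['qpos'],p['hand_eye'])
    np.save('cloud.npy',cloud(p)); np.save('pix.npy',p['pixels'])
E
python3 look.py w1.png
```

```text
[423.3  75.  546.1]
strip_edge 0.64 [457.  103.4] [637.2  79.4  85. ] [636.4  79.3  86.8]
isolator_pivot 0.98 [288.2 310.5] [ 441.7 -249.5   42. ] [ 441.5 -245.9   47.6]
toggle_bar 0.86 [306.4 334.6] [ 468.6 -257.1   93. ] [ 467.9 -252.3   99.6]
rod0_grip 0.59 [365.3 315.2] [ 546.5 -206.3  115. ] [ 545.4 -203.9  118.8]
clip0_center 0.73 [299.9  58.4] [441.9 127.9  34. ] [441.7 127.4  39. ]
3.0833 [426.2  -5.5 382.2] [-2.2 -2.3  0. ] [-0.  -0.1  1.8  0.   1.3 -0.1] [[   0.     1.     0.3   83.7]
 [   1.    -0.    -0.    -0.4]
 [  -0.     0.3   -1.  -162.6]
 [   0.     0.     0.     1. ]]
```

View pics/w1.png

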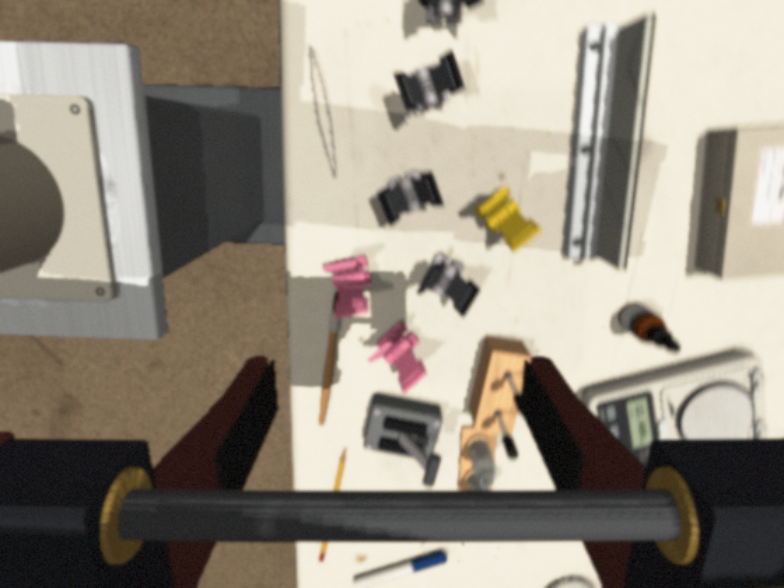

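The wrist view shows four dark steel clips: (440,10), (430,82), (408,195) and (450,283). These are the ones meant. The yellow (508,218) and the pink (350,285), (400,355) are the look-alikes. The toggle bar is at (428,468) leaning to +x, i.e. ON. Next I'll measure the orientations from depth.

```bash
cat > ori.py <<'E'
from h import *
np.set_printoptions(precision=1,suppress=True)
def rect(C,c,r,z0,z1,mask=None):
    m=(np.hypot(C[...,0]-c[0],C[...,1]-c[1])<r)&(C[...,2]>z0)&(C[...,2]<z1)
    if mask is not None: m&=mask
    P=C[m][:,:2].astype(np.float32)
    if len(P)<10: return None
    (cx,cy),(a,b),t=cv2.minAreaRect(P)
    if a<b: t+=90; a,b=b,a
    t=(t+90)%180-90   # direction of long side, deg from +x
    pc=np.linalg.svd(P-P.mean(0),full_matrices=False)[2][0]
    return len(P),P.mean(0),np.array([cx,cy]),a,b,round(t,1),'pca',round(np.degrees(np.arctan(pc[1]/pc[0])),1),np.median(C[m][:,2])
E
python3 - <<'E'
from ori import *
C=np.load('cloud.npy');I=np.load('pix.npy').astype(int)
print('box',rect(C,(441,-249),60,28,46))
print('bar',rect(C,(468,-253),30,82,125))
print('bench z',np.nanmedian(C[150:200,220:260,2]))
print('strip',rect(C,(637,80),140,80,95))
for c in [(442,127),(440,16),(475,-56),(530,10)]: print(c,rect(C,c,50,45,95),rect(C,c,50,25,48))
print('rods',rect(C,(546,-204),20,105,145)); print(rect(C,(555,-165),20,105,145))
for n in (-1,): print('stand',rect(C,(550,-184),60,42,58))
E
```

```text
box (1297, array([ 437.7, -240.3], dtype=float32), array([ 439.9, -249.3]), 84.35386657714844, 63.43927764892578, -9.9, 'pca', np.float32(-0.6), np.float64(36.81533062441645))
bar (260, array([ 469.3, -252.1], dtype=float32), array([ 468.2, -254.1]), 36.44636535644531, 18.592018127441406, 79.0, 'pca', np.float32(77.7), np.float64(98.75405698910313))
bench z 0.8893383366920489
strip (1494, array([631.9,  84.1], dtype=float32), array([632.9,  77.9]), 218.46420288085938, 9.832133293151855, -86.8, 'pca', np.float32(-86.9), np.float64(85.21667534625499))
(442, 127) (827, array([448.8, 128.2], dtype=float32), array([446.5, 127.3]), 55.41627883911133, 34.46665573120117, 23.3, 'pca', np.float32(23.9), np.float64(69.6138398423426)) (442, array([446.9, 127.2], dtype=float32), array([446.7, 127. ]), 34.39964294433594, 24.021535873413086, -71.5, 'pca', np.float32(-67.9), np.float64(40.37621500055121))
(440, 16) (677, array([434.6,  26.1], dtype=float32), array([434.9,  25.7]), 54.964969635009766, 34.09315490722656, 23.7, 'pca', np.float32(23.4), np.float64(69.68978196590075)) (359, array([434.6,
[... 675 characters left out ...]
6)) (356, array([530.6,   9.1], dtype=float32), array([529.9,  10. ]), 33.671600341796875, 22.506603240966797, 43.0, 'pca', np.float32(41.7), np.float64(40.47147811834671))
rods (142, array([ 543.7, -205.9], dtype=float32), array([ 544.3, -207.9]), 11.739173889160156, 11.298386573791504, -38.1, 'pca', np.float32(17.7), np.float64(124.57695993342244))
(53, array([ 546.5, -158.4], dtype=float32), array([ 546.9, -159.5]), 10.78795051574707, 5.047613143920898, 72.3, 'pca', np.float32(64.5), np.float64(115.7959132995017))
stand (1482, array([ 544.4, -181.2], dtype=float32), array([ 547.2, -184.8]), 98.73004913330078, 44.52507019042969, 83.3, 'pca', np.float32(83.1), np.float64(50.70675229955893))
```

Call:
{"api": "play_rows", "payload": {
  "dp": [
    [10,-31,-23],
    [10,-31,-23],
    [10,-31,-23],
    [10,-31,-23],
    [10,-31,-23],
    [10,-31,-23],
    [10,-31,-23],
    [10,-31,-23]
  ],
  "yaw": [-1.5,-1.5,-1.5,-1.5,-1.5,-1.5,-1.5,-1.5],
  "gripper": 1
}}

```text
t: 3.75
ee_pos: [507.5, -254.1, 197.2]
orientation: [-2.399, -2.028, 0.0]
ft_force: [0.5, 0.1, 1.2]
width: 38.0
grasp_force: 0.0
```

Call:
{"api": "play_rows", "payload": {
  "dp": [
    [0,-5,-30],
    [0,0,-30],
    [0,0,-30],
    [0,0,-26],
    [0,0,0]
  ],
  "yaw": [0,0,0,0,0]
}}

```text
t: 4.17
ee_pos: [504.0, -256.1, 77.7]
orientation: [-2.392, -2.024, 0.005]
ft_force: [-0.4, 0.5, -0.9]
width: 4.6
grasp_force: 0.0
```

```bash
python3 -c "
from h import *
o=ctrl.get_obs();print(o)"
```

```text
{'t': 4.1667, 'qpos': array([-4.91142590e-01,  5.45828078e-01,  1.84097782e+00,  1.14733835e-04,
        7.64051790e-01, -3.24851393e-01]), 'qvel': array([-2.01093774e-03, -7.24676434e-02, -3.75522965e-02, -1.33191920e-03,
        8.79087993e-02, -7.16776858e-05]), 'joint_torque': array([-4.57943603e-01, -5.35839450e+01, -2.09238285e+01,  3.52312869e-02,
       -9.22367424e-01,  6.77822027e-03]), 'ee_pos': array([ 504.03180932, -256.06171025,   77.74201232]), 'orientation': array([-2.39174117, -2.02359232,  0.00523328]), 'ft_force': array([-0.42251774,  0.45357892, -0.8699186 ]), 'moment': array([-0.08331934,  0.05843688,  0.00338542]), 'grasp_force': 0.0, 'width': 4.587620569452234}
```

Call:
{"api": "play_rows", "payload": {
  "dp": [
    [-8,1.4,3],
    [-8,1.4,0],
    [-8,1.4,0],
    [-8,1.4,0],
    [-8,1.4,0],
    [-8,1.4,0],
    [-8,1.4,0],
    [-8,1.4,0]
  ],
  "yaw": [0,0,0,0,0,0,0,0]
}}

```text
t: 4.83
ee_pos: [441.5, -248.1, 85.8]
orientation: [-2.401, -2.025, 0.0]
ft_force: [-0.1, -0.4, 0.1]
width: 0.6
grasp_force: 0.0
```

Call:
{"api": "play_rows", "payload": {
  "dp": [
    [0,0,0],
    [8,-1,0],
    [10,0,30],
    [0,30,41],
    [0,41,41],
    [0,41,41],
    [0,41,41],
    [0,41,10]
  ],
  "yaw": [0,0,0,0,0,0,0,0],
  "gripper": 0.2
}}

```text
t: 5.5
ee_pos: [463.9, -96.0, 251.9]
orientation: [2.398, 2.02, 0.006]
ft_force: [2.2, 0.4, -0.6]
width: 50.5
grasp_force: 0.0
```

Call:
{"api": "play_rows", "payload": {
  "dp": [
    [-5,35,0],
    [-5,35,0],
    [-5,35,0],
    [-5,35,0],
    [-5,35,0],
    [0,0,0],
    [0,0,0]
  ],
  "yaw": [5,5,5,5,5,5,4]
}}

```text
t: 6.08
ee_pos: [436.3, 81.5, 247.8]
orientation: [1.693, 2.646, 0.001]
ft_force: [-0.6, -0.9, -0.5]
width: 70.3
grasp_force: 0.0
```

```bash
cat > clips.py <<'E'
from ori import *
import sys
# dark clip clusters: points z 50..95, dark & unsaturated
def clips(p):
    C=cloud(p);I=p['pixels'].astype(int)
    m=(C[...,2]>56)&(C[...,2]<95)&(C[...,1]>-130)&(C[...,1]<200)&(C[...,0]<570)&(C[...,0]>330)
    X=C[m][:,:2]; col=I[m]
    g=np.zeros((140,140),np.uint8); ij=((X-[320,-140])/3).astype(int); g[ij[:,0],ij[:,1]]=1
    n,L=cv2.connectedComponents(cv2.dilate(g,np.ones((11,11))))
    l=L[ij[:,0],ij[:,1]]
    for k in range(1,n):
        if (l==k).sum()<80: continue
        (cx,cy),(a,b),t=cv2.minAreaRect(X[l==k].astype(np.float32))
        if a<b: t+=90;a,b=b,a
        print('clip',np.array([cx,cy]),'size %.0f %.0f'%(a,b),'ang %.1f'%((t+90)%180-90),'rgb',np.median(col[l==k],0),(l==k).sum())
E
python3 - <<'E'
from clips import *
p=shot('wrist'); save(p,'w2.png',s=1.2); o=ctrl.get_obs(); print(o['t'],o['ee_pos'],o['orientation'])
clips(p); C=cloud(p)
print('strip',rect(C,(635,80),140,80,95))
m=(abs(C[...,0]-635)<25)&(abs(C[...,1]-79)<130)&(C[...,2]>82)
q=shot('top'); print([ (d['conf'],atz(q,d['location'],93)) for d in models.landmark_of(q,'toggle_bar')])
q=shot('side');C=cloud(q); print('bar',rect(C,(441,-249),60,80,125))
E
```

```text
6.1333 [436.5  80.7 247.8] [1.7 2.6 0. ]
clip [363.1 -62.2] size 58 24 ang 80.3 rgb [127.   76.5  86. ] 264
clip [481.9  18.6] size 158 58 ang -9.6 rgb [102.   92.5  36. ] 1762
clip [446.4 127.5] size 55 34 ang 23.4 rgb [40. 40. 39.] 1074
clip [460.8 194. ] size 55 13 ang 0.9 rgb [45. 46. 45.] 436
clip [476.7 -61.6] size 56 35 ang -26.2 rgb [49. 50. 50.] 789
strip (1700, array([630.1, 110.5], dtype=float32), array([631.7, 100.5]), 173.85540771484375, 10.008916854858398, -86.8, 'pca', np.float32(-87.0), np.float64(85.12037971763556))
[(0.54, array([ 416.5, -244.2,   93. ]))]
bar (35, array([ 408.3, -237.1], dtype=float32), array([ 410.3, -241.7]), 35.84405517578125, 14.938824653625488, -88.2, 'pca', np.float32(84.5), np.float64(95.80487647969483))
```

View pics/w2.png

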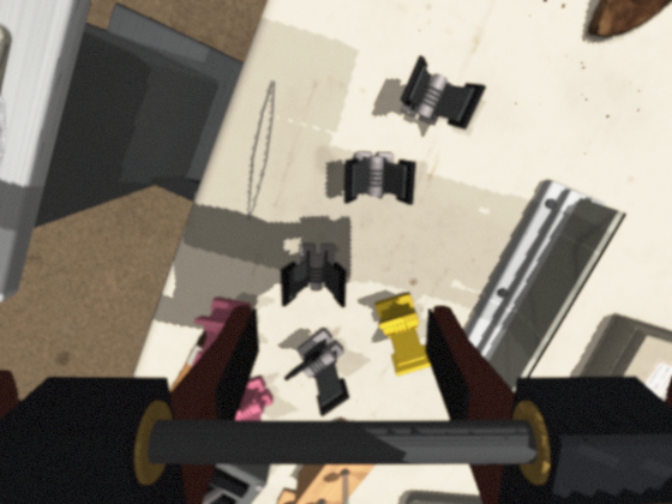

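The toggle is now OFF (bar at x≈410). In this view the clips stand at about (440,95), (378,178), (315,272) and (325,370), all dark steel. The pink (215,325) and yellow (400,335) ones are left out. I'll start with the clip at (446,127), angle 23.4°.

Call:
{"api": "play_rows", "payload": {
  "dp": [
    [3,16,-30],
    [3,16,-30],
    [4,15,-30],
    [0,0,-30],
    [0,0,-25],
    [0,0,-25],
    [0,0,-20],
    [0,0,0]
  ],
  "yaw": [-1.4,0,0,0,0,0,0,0],
  "gripper": 0.1
}}

```text
t: 6.95
ee_pos: [444.0, 125.1, 54.4]
orientation: [-1.738, -2.612, 0.007]
ft_force: [-0.6, -0.3, 0.7]
width: 78.8
grasp_force: 0.0
```

```bash
python3 -c "
from clips import *
q=shot('wrist');o=ctrl.get_obs();print(o['ee_pos'],o['width']);save(q,'w3.png',s=1);clips(q)"
```

```text
[444.9 125.3  56.1] 79.2073319739629
clip [451.3 148.9] size 122 76 ang 64.8 rgb [26. 21. 20.] 10317
clip [435.6  33.3] size 49 23 ang 24.3 rgb [27. 27. 27.] 1022
```

View pics/w3.png

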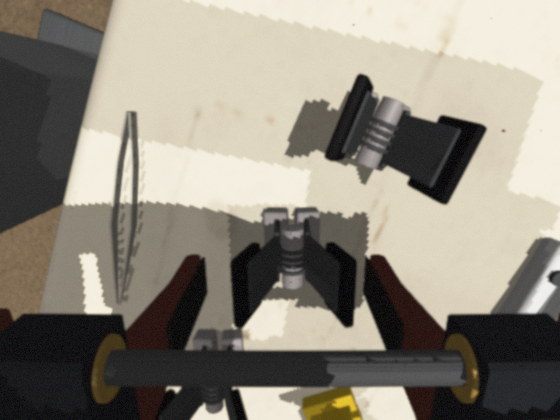

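The clip sits between the fingers (plates at 235–355, fingertips at 205 and 370), about 2 mm off centre. I'll correct that and squeeze.

Call:
{"api": "play_rows", "payload": {
  "dp": [
    [1.5,2,-4],
    [0,0,0],
    [0,0,0],
    [0,0,0],
    [0,0,0],
    [0,0,0],
    [0,0,0],
    [0,0,0]
  ],
  "yaw": [0,0,0,0,0,0,0,0],
  "gripper": 1
}}

```text
t: 7.67
ee_pos: [447.6, 128.1, 55.3]
orientation: [1.736, 2.618, 0.001]
ft_force: [-6.3, -3.5, 25.6]
width: 29.4
grasp_force: 15.4
```

Call:
{"api": "play_rows", "payload": {
  "dp": [
    [0,0,0],
    [0,0,0],
    [0,0,0],
    [0,0,2],
    [0,0,10],
    [0,0,20],
    [0,0,30],
    [0,0,40]
  ],
  "yaw": [0,0,0,0,0,0,0,0]
}}

```text
t: 8.33
ee_pos: [445.7, 127.7, 155.7]
orientation: [-1.735, -2.616, 0.005]
ft_force: [1.2, 0.8, -1.3]
width: 27.0
grasp_force: 30.0
```

```bash
python3 -c "
from clips import *
o=ctrl.get_obs();q=shot('wrist');print(o);save(q,'w4.png',s=1)
q=shot('side');C=cloud(q);m=(abs(C[...,0]-446)<40)&(abs(C[...,1]-127)<25)&(C[...,2]>20);print(np.nanmin(C[m],0))
save(q,'s4.png',crop=(240,170,360,310),s=4)"
```

```text
{'t': 8.3333, 'qpos': array([ 0.3,  0.3,  2. ,  0. ,  0.8, -0.1]), 'qvel': array([ 0. , -0.9, -0.3,  0. ,  1.2, -0. ]), 'joint_torque': array([  0.1, -34.6, -18.6,   0. ,  -1.6,  -0. ]), 'ee_pos': array([445.7, 127.7, 155.7]), 'orientation': array([-1.7, -2.6,  0. ]), 'ft_force': array([ 1.2,  0.8, -1.3]), 'moment': array([-0. , -0.1,  0. ]), 'grasp_force': 29.991197744384408, 'width': 26.968144459422838}
[406.1 102.3 108.9]
```

View pics/w4.png

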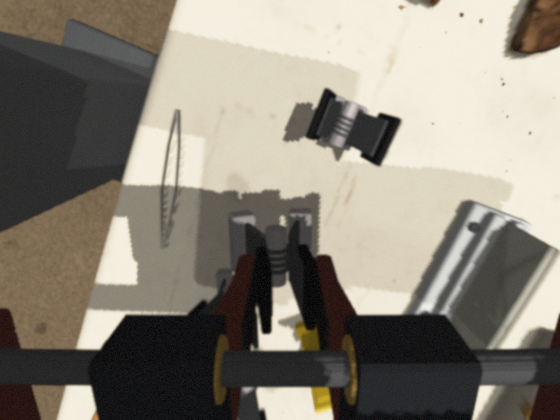

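The clip is held with its jaws open (tips at 240 and 300, row 215; barrel at (277,255)). Next it goes over the strip.

Call:
{"api": "play_rows", "payload": {
  "dp": [
    [31,-4,2],
    [31,-4,2],
    [31,-4,2],
    [31,-4,2],
    [31,-4,2],
    [30,-5,0],
    [0,0,0],
    [0,0,0]
  ],
  "yaw": [-4,-4,-4,-4,-4,0,0,0]
}}

```text
t: 9.1
ee_pos: [632.8, 102.7, 164.7]
orientation: [-2.165, -2.276, 0.001]
ft_force: [-0.7, 0.4, -1.3]
width: 26.1
grasp_force: 30.0
```

```bash
python3 -c "
from clips import *
o=ctrl.get_obs();q=shot('wrist');print(o['ee_pos'],o['orientation']);save(q,'w5.png',s=1)
C=cloud(q);print(rect(C,(632,78),140,79,91));
a=C[(abs(C[...,0]-632)<20)&(C[...,2]>79)&(C[...,2]<91)&(abs(C[...,1]-150)<30)];print(a.mean(0),len(a))
for y in (140,160,180):
  b=a[abs(a[:,1]-y)<8]; print(y,np.percentile(b[:,0],[3,50,97]))
e=o['ee_pos'];m=(abs(C-e)[...,0]<25)&(abs(C-e)[...,1]<25)&(C[...,2]<e[2]-5)&(C[...,2]>e[2]-70)&(C[...,2]>95)
X=C[m]-e
for z in range(-60,-5,5):
  s=X[(X[:,2]>z)&(X[:,2]<=z+5)]
  if len(s): print(z,len(s),s.min(0),s.max(0))
"
```

```text
[632.8 102.7 164.7] [-2.2 -2.3  0. ]
(2152, array([631.5, 109.5], dtype=float32), array([632.4,  90.6]), 194.59286499023438, 7.754584789276123, -86.8, 'pca', np.float32(-86.8), np.float64(85.502889028554))
[629.2 150.8  85.4] 1065
140 [625.9 629.7 633.6]
160 [625.  628.7 632.5]
180 [624.3 628.1 631.5]
-60 1 [  6.5  18.3 -55.4] [  6.5  18.3 -55.4]
-55 42 [-24.    2.6 -54.3] [ 20.2  19.6 -50.1]
-50 100 [-24.9  -9.3 -50. ] [ 20.1  19.6 -45. ]
-45 691 [-24.9  -9.1 -44.9] [ 19.6  19.9 -40. ]
-40 397 [-25.   -7.3 -40. ] [ 17.3  17.5 -35. ]
-35 152 [-20.1  -6.8 -34.9] [  9.7  15.1 -30. ]
-30 164 [-17.7  -4.  -30. ] [  8.2  16.7 -25.1]
-25 367 [-15.8 -17.2 -24.9] [  6.7  17.  -20. ]
-20 1019 [-13.3 -17.7 -20. ] [  5.6  16.8 -15.1]
-15 81 [-11.9 -12.1 -14.9] [  6.1  13.3 -10. ]
-10 84 [-11.6 -11.7  -9.9] [ 5.9 13.6 -5. ]
```

View pics/w5.png

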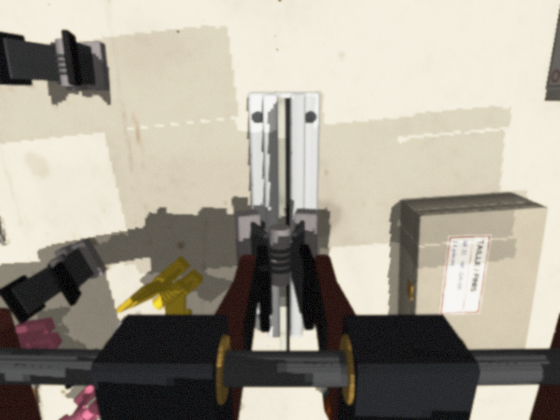

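The strip (edge at column 281) lies between the open jaws (inner edges about 262 and 298), about 1 mm off. I'll shift +1 mm in x and go down.

Call:
{"api": "play_rows", "payload": {
  "dp": [
    [1,0,0],
    [0,0,-10],
    [0,0,-12],
    [0,0,-12],
    [0,0,-8],
    [0,0,-5],
    [0,0,0],
    [0,0,0]
  ],
  "yaw": [0,0,0,0,0,0,0,0]
}}

```text
t: 9.82
ee_pos: [633.1, 103.1, 118.0]
orientation: [-2.164, -2.277, 0.001]
ft_force: [0.2, 0.5, -0.8]
width: 26.0
grasp_force: 30.0
```

Call:
{"api": "play_rows", "payload": {
  "dp": [
    [0,0,-2],
    [0,0,-1],
    [0,0,0]
  ],
  "yaw": [0,0,0]
}}

```text
t: 10.07
ee_pos: [633.5, 103.1, 115.8]
orientation: [2.164, 2.277, 0.001]
ft_force: [-0.2, 0.8, -0.7]
width: 26.0
grasp_force: 30.0
```

Call:
{"api": "play_rows", "payload": {
  "dp": [
    [0,0,-1],
    [0,0,-1],
    [0,0,0]
  ],
  "yaw": [0,0,0]
}}

```text
t: 10.32
ee_pos: [633.9, 103.1, 115.5]
orientation: [2.164, 2.276, 0.002]
ft_force: [-3.4, -0.5, 10.4]
width: 26.1
grasp_force: 30.0
```

Call:
{"api": "play_rows", "payload": {
  "dp": [
    [0,0,-1],
    [0,0,0]
  ],
  "yaw": [0,0]
}}

```text
t: 10.48
ee_pos: [634.1, 103.1, 115.3]
orientation: [2.164, 2.276, 0.002]
ft_force: [-6.1, -1.2, 16.0]
width: 26.7
grasp_force: 30.0
```

Call:
{"api": "play_rows", "payload": {
  "dp": [
    [0,0,-1.5],
    [0,0,-1.5],
    [0,0,-1],
    [0,0,0],
    [0,0,0],
    [0,0,0],
    [0,0,0]
  ],
  "yaw": [0,0,0,0,0,0,0],
  "gripper": 0.1
}}

```text
t: 11.07
ee_pos: [633.0, 103.0, 108.3]
orientation: [-2.164, -2.277, 0.001]
ft_force: [-0.1, -0.7, 0.3]
width: 69.4
grasp_force: 0.0
```

Call:
{"api": "play_rows", "payload": {
  "dp": [
    [0,0,20],
    [0,0,30],
    [0,0,30],
    [0,0,20],
    [0,0,0],
    [0,0,0]
  ],
  "yaw": [0,0,0,0,0,0]
}}

```text
t: 11.57
ee_pos: [633.8, 103.2, 209.4]
orientation: [2.164, 2.276, 0.002]
ft_force: [0.4, -0.2, -1.4]
width: 79.2
grasp_force: 0.0
```

```bash
cat > onstrip.py <<'E'
from clips import *
q=shot('wrist');o=ctrl.get_obs();print(o['t'],o['ee_pos'])
import sys; save(q,sys.argv[1],s=1)
C=cloud(q); m=(abs(C[...,0]-632)<45)&(abs(C[...,1]-78)<120)&(C[...,2]>92)&(C[...,2]<145)
X=C[m]
for y in sorted(set((X[:,1]//48).astype(int))):
    pass
g=X[np.argsort(X[:,1])]
cut=np.where(np.diff(g[:,1])>3)[0]
for s in np.split(g,cut+1):
    if len(s)>60:
        b=s[abs(s[:,0]-np.median(s[:,0]))<25]
        # barrel: points near strip line x
        xl=632.5-.055*(s[:,1]-78); br=s[abs(s[:,0]-xl)<4]
        print('y %.0f..%.0f x %.0f..%.0f topz %.1f barrel(97pct,med,5) %s'%(s[0,1],s[-1,1],s[:,0].min(),s[:,0].max(),np.percentile(s[:,2],99),np.percentile(br[:,2],[97,50,5]) if len(br) else None),len(s))
E
python3 onstrip.py w6.png
```

```text
11.6167 [632.8 103.  207.9]
y 85..121 x 609..660 topz 136.5 barrel(97pct,med,5) [99.5 97.2 93.7] 2902
```

View pics/w6.png

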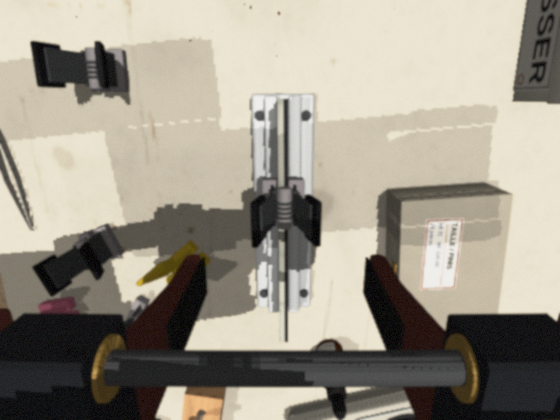

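The clip stands upright on the strip (barrel at (285,205)), with its barrel top at 97–99 mm where 97 is full seating. Next I'll take the clip at the upper left (95,65).

```bash
sed -i 's/<200)/<270)/' clips.py; sed -i 's/(140,140)/(150,170)/' clips.py; python3 -c "
from clips import *
q=shot('wrist');o=ctrl.get_obs();clips(q)
q=shot('side');clips(q)
q=shot('top');clips(q)
"
```

```text
clip [468.4  30.1] size 125 46 ang 7.8 rgb [26.5 27.  21. ] 1890
clip [460.4 205.5] size 57 34 ang 1.8 rgb [40. 40. 39.] 1883
clip [403.2 -32.7] size 189 89 ang 74.2 rgb [85. 60. 64.] 289
clip [460.  206.6] size 53 36 ang 2.3 rgb [26. 26. 27.] 129
clip [501.7 -26.1] size 132 59 ang 53.9 rgb [87. 80. 63.] 255
clip [388.2 -86.3] size 109 42 ang -63.1 rgb [70. 39. 47.] 149
clip [477.3 -60.6] size 54 33 ang -26.5 rgb [22. 23. 23.] 109
clip [531.   11.2] size 54 33 ang -46.5 rgb [63. 53. 14.] 118
```

Call:
{"api": "play_rows", "payload": {
  "dp": [
    [-29,17,-10],
    [-29,17,-10],
    [-29,17,-10],
    [-29,17,-10],
    [-29,17,-10],
    [-27.5,18,-10],
    [0,0,-30],
    [0,0,-30]
  ],
  "yaw": [-1,0,0,0,0,0,0,0]
}}

```text
t: 12.43
ee_pos: [459.5, 207.1, 87.9]
orientation: [2.181, 2.26, 0.001]
ft_force: [0.1, -0.3, 0.5]
width: 79.3
grasp_force: 0.0
```

Call:
{"api": "play_rows", "payload": {
  "dp": [
    [0,0,-20],
    [0,0,-13.5],
    [0,0,0],
    [0,0,0]
  ],
  "yaw": [0,0,0,0]
}}

```text
t: 12.77
ee_pos: [459.8, 205.7, 53.9]
orientation: [-2.183, -2.257, 0.005]
ft_force: [-0.5, 0.1, 0.4]
width: 78.9
grasp_force: 0.0
```

```bash
python3 -c "
from clips import *
q=shot('wrist');o=ctrl.get_obs();print(o['ee_pos'],o['width'])
C=cloud(q);m=(abs(C[...,0]-460)<35)&(abs(C[...,1]-206)<22)&(C[...,2]>45)&(C[...,2]<74)
# narrow: black plates vs finger (fingers reddish)
X=C[m];print(X.min(0),X.max(0));b=X[(X[:,2]<48)];print(np.percentile(b,[5,95],0))
h,e=np.histogram(X[:,0],bins=np.arange(424,498,3));print(list(zip(e.astype(int),h)))"
```

```text
[460.6 206.   54.8] 78.99782638510048
[433.8 187.8  45. ] [485.7 224.1  74. ]
[[448.5 194.8  45.2]
 [471.6 218.7  47.9]]
[(np.int64(424), np.int64(0)), (np.int64(427), np.int64(0)), (np.int64(430), np.int64(0)), (np.int64(433), np.int64(23)), (np.int64(436), np.int64(187)), (np.int64(439), np.int64(567)), (np.int64(442), np.int64(490)), (np.int64(445), np.int64(378)), (np.int64(448), np.int64(238)), (np.int64(451), np.int64(1)), (np.int64(454), np.int64(0)), (np.int64(457), np.int64(0)), (np.int64(460), np.int64(0)), (np.int64(463), np.int64(0)), (np.int64(466), np.int64(0)), (np.int64(469), np.int64(190)), (np.int64(472), np.int64(366)), (np.int64(475), np.int64(484)), (np.int64(478), np.int64(562)), (np.int64(481), np.int64(282)), (np.int64(484), np.int64(13)), (np.int64(487), np.int64(0)), (np.int64(490), np.int64(0)), (np.int64(493), np.int64(0))]
```

Call:
{"api": "play_rows", "payload": {
  "dp": [
    [0,0,0],
    [0,0,0],
    [0,0,0],
    [0,0,0],
    [0,0,0],
    [0,0,0],
    [0,0,0],
    [0,0,0]
  ],
  "yaw": [0,0,0,0,0,0,0,0],
  "gripper": 1
}}

```text
t: 13.48
ee_pos: [461.1, 206.3, 56.7]
orientation: [2.185, 2.258, 0.001]
ft_force: [-7.0, -1.0, 25.9]
width: 29.6
grasp_force: 15.7
```

Call:
{"api": "play_rows", "payload": {
  "dp": [
    [0,0,0],
    [0,0,0],
    [0,0,0],
    [0,0,5],
    [0,0,25],
    [0,0,35],
    [0,0,35],
    [0,0,10]
  ],
  "yaw": [0,0,0,0,0,0,0,0]
}}

```text
t: 14.15
ee_pos: [463.1, 207.0, 169.6]
orientation: [2.182, 2.256, 0.01]
ft_force: [0.7, 0.6, -1.2]
width: 27.2
grasp_force: 30.0
```

Call:
{"api": "play_rows", "payload": {
  "dp": [
    [29,-9,0],
    [29,-9,0],
    [29,-9,0],
    [29,-9,0],
    [29,-9,0],
    [24.5,-10,0],
    [0,0,0],
    [0,0,0]
  ],
  "yaw": [1,0.2,0,0,0,0,0,0]
}}

```text
t: 14.82
ee_pos: [630.6, 150.3, 163.8]
orientation: [-2.162, -2.279, 0.002]
ft_force: [-0.0, 0.2, -1.3]
width: 25.5
grasp_force: 29.3
```

```bash
cat > over.py <<'E'
from clips import *
import sys
o=ctrl.get_obs();q=shot('wrist');e=o['ee_pos'];print(o['t'],e,o['orientation'],o['width'],o['grasp_force'])
C=cloud(q);m=(abs(C-e)[...,0]<30)&(abs(C-e)[...,1]<25)&(C[...,2]<e[2]-5)&(C[...,2]>96)
X=C[m]-e
s=X[(X[:,2]>-47)&(X[:,2]<-38)]; print('jaws dx',s[:,0].min(),s[:,0].max(),'mid',(s[:,0].min()+s[:,0].max())/2)
s=X[(X[:,2]>-28)&(X[:,2]<-12)&(abs(X[:,0]+1)<4)]; print('barrel topz rel',np.percentile(s[:,2],[50,90,98]),'y',s[:,1].min(),s[:,1].max())
a=C[(abs(C[...,0]-632)<20)&(C[...,2]>80)&(C[...,2]<91)&(C[...,1]>e[1]+22)&(C[...,1]<200)]
if len(a)>50:
    k=np.polyfit(a[:,1],a[:,0],1); print('strip dx at tool',np.polyval(k,e[1])-e[0],k[0],len(a), 'end y',np.percentile(a[:,1],99))
if len(sys.argv)>1: save(q,sys.argv[1])
E
python3 over.py w7.png
```

```text
14.8167 [630.6 150.3 163.8] [-2.2 -2.3  0. ] 25.543539275448502 29.330183587007923
jaws dx -29.233667566037184 21.014474875441806 mid -4.109596345297689
barrel topz rel [-20.4 -18.8 -18.1] y -17.875327890692517 17.105180508166086
strip dx at tool -1.0718434900023794 -0.05911587489250693 279 end y 187.774490308217
```

Call:
{"api": "play_rows", "payload": {
  "dp": [
    [0.5,0.5,0],
    [0,0,-10],
    [0,0,-12],
    [0,0,-12],
    [0,0,-8],
    [0,0,-5],
    [0,0,0],
    [0,0,0]
  ],
  "yaw": [0,0,0,0,0,0,0,0]
}}

```text
t: 15.53
ee_pos: [630.7, 151.7, 117.6]
orientation: [-2.16, -2.281, 0.001]
ft_force: [0.2, -1.1, -2.0]
width: 25.2
grasp_force: 29.5
```

Call:
{"api": "play_rows", "payload": {
  "dp": [
    [0,0,-1],
    [0,0,-1],
    [0,0,0]
  ],
  "yaw": [0,0,0]
}}

```text
t: 15.78
ee_pos: [631.0, 151.6, 117.2]
orientation: [2.16, 2.281, 0.001]
ft_force: [-2.9, -1.2, 8.9]
width: 24.9
grasp_force: 29.8
```

Call:
{"api": "play_rows", "payload": {
  "dp": [
    [0,0,-1],
    [0,0,-1],
    [0,0,0]
  ],
  "yaw": [0,0,0]
}}

```text
t: 16.03
ee_pos: [631.3, 151.7, 117.0]
orientation: [2.16, 2.28, 0.002]
ft_force: [-8.2, -1.4, 21.3]
width: 25.5
grasp_force: 30.1
```

Call:
{"api": "play_rows", "payload": {
  "dp": [
    [0,0,-1.5],
    [0,0,-1.5],
    [0,0,-1],
    [0,0,0],
    [0,0,0],
    [0,0,0],
    [0,0,0]
  ],
  "yaw": [0,0,0,0,0,0,0],
  "gripper": 0.1
}}

```text
t: 16.62
ee_pos: [630.4, 151.5, 109.6]
orientation: [-2.16, -2.28, 0.001]
ft_force: [-0.5, -0.7, -0.5]
width: 68.2
grasp_force: 0.0
```

Call:
{"api": "play_rows", "payload": {
  "dp": [
    [0,0,20],
    [0,0,30],
    [0,0,30],
    [0,0,20],
    [0,0,0],
    [0,0,0]
  ],
  "yaw": [0,0,0,0,0,0]
}}

```text
t: 17.12
ee_pos: [631.2, 151.7, 210.8]
orientation: [2.16, 2.28, 0.002]
ft_force: [-1.2, 0.1, -0.4]
width: 79.0
grasp_force: 0.0
```

```bash
python3 onstrip.py w8.png;python3 -c "
from clips import *
q=shot('top');clips(q)
q=shot('side');clips(q)"
```

```text
17.1667 [630.3 151.5 209.3]
y 85..121 x 609..660 topz 136.7 barrel(97pct,med,5) [99.6 97.2 93.1] 2566
y 133..169 x 606..657 topz 136.6 barrel(97pct,med,5) [99.5 97.2 94. ] 2858
clip [388.  -86.1] size 108 42 ang -63.0 rgb [93.5 54.  62.5] 144
clip [435.9  26.8] size 55 33 ang 24.1 rgb [26. 25. 24.] 111
clip [477.4 -60.6] size 54 33 ang -26.6 rgb [28. 29. 29.] 113
clip [530.9  11. ] size 54 33 ang -46.4 rgb [76. 64. 17.] 115
clip [384.5 -84. ] size 106 44 ang -64.1 rgb [122.5  79.   88. ] 178
clip [468.8   0.7] size 143 132 ang -37.2 rgb [82. 75. 62.] 364
```

View pics/w8.png

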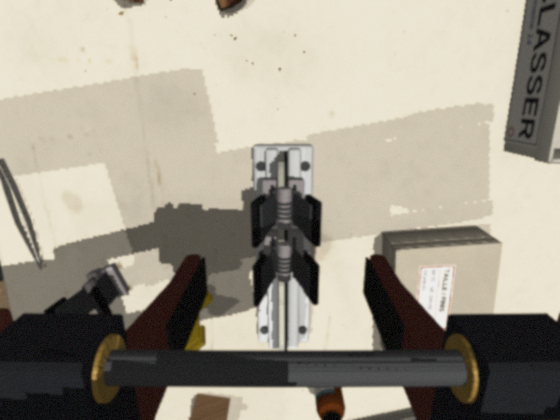

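Both clips are seated at (285,205) and (285,258), each with barrel top at about 97 mm. Next is the clip at (435,26), angle 23.6°.

Call:
{"api": "play_rows", "payload": {
  "dp": [
    [-28,-18,-8],
    [-28,-18,-8],
    [-28,-18,-8],
    [-28,-18,-8],
    [-28,-18,-8],
    [-28,-18,-8],
    [-27.3,-17.5,-8],
    [0,0,-30]
  ],
  "yaw": [2.9,2.9,2.9,2.9,2.9,2.9,2.9,0.2]
}}

```text
t: 17.93
ee_pos: [431.1, 24.3, 124.7]
orientation: [-1.718, -2.629, 0.002]
ft_force: [1.1, 0.4, -0.2]
width: 79.3
grasp_force: 0.0
```

Call:
{"api": "play_rows", "payload": {
  "dp": [
    [0,0,-30],
    [0,0,-20],
    [0,0,-18.5],
    [0,0,0],
    [0,0,0]
  ],
  "yaw": [0,0,0,0,0]
}}

```text
t: 18.35
ee_pos: [433.9, 26.0, 54.3]
orientation: [-1.718, -2.626, 0.004]
ft_force: [-0.0, -0.7, 0.3]
width: 78.8
grasp_force: 0.0
```

```bash
cat > between.py <<'E'
from clips import *
q=shot('wrist');o=ctrl.get_obs();e=o['ee_pos'];r=R.from_rotvec(o['orientation']).as_matrix();print(e,o['width'],np.degrees(np.arctan2(r[1,1],r[0,1])))
C=cloud(q)-e; u=C[...,:2]@r[:2,1]; v=C[...,:2]@r[:2,0]; z=C[...,2]
m=(abs(u)<36)&(abs(v)<22)&(z>-14)&(z<18)
print('plates along closing',np.percentile(u[m],[.5,99.5]),'mid',np.percentile(u[m],[.5,99.5]).mean(),'across',np.percentile(v[m],[.5,99.5]).mean(),'yaxis',r[:2,1],'xaxis',r[:2,0])
E
python3 between.py
```

```text
[434.9  26.1  55.2] 78.75004429461127 23.599106975168926
plates along closing [-23.2  23.4] mid 0.13721741963186673 across 0.19210043586968517 yaxis [0.9 0.4] xaxis [-0.4  0.9]
```

Call:
{"api": "play_rows", "payload": {
  "dp": [
    [0,0,0],
    [0,0,0],
    [0,0,0],
    [0,0,0],
    [0,0,0],
    [0,0,0],
    [0,0,0],
    [0,0,0]
  ],
  "yaw": [0,0,0,0,0,0,0,0],
  "gripper": 1
}}

```text
t: 19.07
ee_pos: [435.6, 25.9, 56.9]
orientation: [1.72, 2.629, -0.0]
ft_force: [-5.7, -3.1, 24.5]
width: 29.5
grasp_force: 15.1
```

Call:
{"api": "play_rows", "payload": {
  "dp": [
    [0,0,0],
    [0,0,0],
    [0,0,0],
    [0,0,5],
    [0,0,25],
    [0,0,35],
    [0,0,35],
    [0,0,10]
  ],
  "yaw": [0,0,0,0,0,0,0,0]
}}

```text
t: 19.73
ee_pos: [437.8, 26.2, 169.9]
orientation: [1.717, 2.624, 0.006]
ft_force: [0.4, 0.4, -0.1]
width: 26.8
grasp_force: 30.0
```

Call:
{"api": "play_rows", "payload": {
  "dp": [
    [33,5,0],
    [33,5,0],
    [33,5,0],
    [33,5,0],
    [33,5,0],
    [35.5,4,0],
    [0,0,0],
    [0,0,0]
  ],
  "yaw": [-4,-4,-4,-4,-4.5,0,0,0]
}}

```text
t: 20.4
ee_pos: [637.0, 55.3, 165.1]
orientation: [-2.16, -2.281, 0.0]
ft_force: [-1.7, -0.6, -0.8]
width: 25.1
grasp_force: 29.8
```

```bash
python3 over.py w9.png
```

```text
20.4 [637.   55.3 165.1] [-2.2 -2.3  0. ] 25.143307833999348 29.762553870677948
jaws dx -27.325602464257145 23.441554487766894 mid -1.9420239882451256
barrel topz rel [-20.9 -19.3 -18.7] y -17.407817882796117 17.29690338036793
strip dx at tool -2.363946250709887 -0.057753116905284854 831 end y 187.10934176101577
```

Call:
{"api": "play_rows", "payload": {
  "dp": [
    [-0.7,0,0],
    [0,0,-10],
    [0,0,-12],
    [0,0,-12],
    [0,0,-8],
    [0,0,-5],
    [0,0,0],
    [0,0,0]
  ],
  "yaw": [0,0,0,0,0,0,0,0]
}}

```text
t: 21.12
ee_pos: [635.2, 55.1, 118.1]
orientation: [-2.16, -2.28, 0.001]
ft_force: [0.0, -0.4, -1.8]
width: 25.0
grasp_force: 29.9
```

Call:
{"api": "play_rows", "payload": {
  "dp": [
    [0,0,-1],
    [0,0,-1],
    [0,0,0]
  ],
  "yaw": [0,0,0]
}}

```text
t: 21.37
ee_pos: [635.4, 55.1, 117.8]
orientation: [2.161, 2.281, 0.0]
ft_force: [-4.9, -0.2, 10.6]
width: 24.8
grasp_force: 30.0
```

Call:
{"api": "play_rows", "payload": {
  "dp": [
    [0,0,-1],
    [0,0,-1],
    [0,0,0]
  ],
  "yaw": [0,0,0]
}}

```text
t: 21.62
ee_pos: [635.6, 55.1, 117.6]
orientation: [2.16, 2.28, 0.001]
ft_force: [-9.9, -0.7, 25.1]
width: 25.4
grasp_force: 30.2
```

Call:
{"api": "play_rows", "payload": {
  "dp": [
    [0,0,-1.5],
    [0,0,-1.5],
    [0,0,-1],
    [0,0,0],
    [0,0,0],
    [0,0,0],
    [0,0,0]
  ],
  "yaw": [0,0,0,0,0,0,0],
  "gripper": 0.1
}}

```text
t: 22.2
ee_pos: [634.9, 55.1, 110.0]
orientation: [-2.16, -2.28, 0.001]
ft_force: [-0.2, 0.2, -0.5]
width: 67.8
grasp_force: 0.0
```

Call:
{"api": "play_rows", "payload": {
  "dp": [
    [0,0,20],
    [0,0,30],
    [0,0,30],
    [0,0,20],
    [0,0,0],
    [0,0,0]
  ],
  "yaw": [0,0,0,0,0,0]
}}

```text
t: 22.7
ee_pos: [635.7, 55.1, 211.2]
orientation: [2.16, 2.28, 0.002]
ft_force: [-0.7, 0.2, -0.2]
width: 79.0
grasp_force: 0.0
```

```bash
python3 onstrip.py w10.png;python3 -c "
from clips import *
q=shot('top');clips(q)"
```

```text
22.75 [634.8  55.  209.8]
y 37..73 x 611..662 topz 136.5 barrel(97pct,med,5) [99.5 97.1 94.3] 2861
y 85..121 x 609..660 topz 136.6 barrel(97pct,med,5) [99.6 97.1 94.7] 3257
y 133..169 x 606..657 topz 136.7 barrel(97pct,med,5) [99.5 97.  93.9] 3733
clip [400.4 -99.8] size 75 31 ang -40.6 rgb [63.5 36.  43. ] 90
clip [477.3 -60.6] size 54 33 ang -26.0 rgb [26. 27. 27.] 110
```

Call:
{"api": "play_rows", "payload": {
  "dp": [
    [-22.5,-16.6,-8],
    [-22.5,-16.6,-8],
    [-22.5,-16.6,-8],
    [-22.5,-16.6,-8],
    [-22.5,-16.6,-8],
    [-22.5,-16.6,-8],
    [-23,-16.8,-8],
    [0,0,-30]
  ],
  "yaw": [-4.2,-4.2,-4.2,-4.2,-4.2,-4.2,-4,0]
}}

```text
t: 23.47
ee_pos: [474.1, -63.0, 125.0]
orientation: [2.67, 1.655, -0.001]
ft_force: [1.1, 0.1, -0.4]
width: 79.0
grasp_force: 0.0
```

Call:
{"api": "play_rows", "payload": {
  "dp": [
    [0,0,-30],
    [0,0,-20],
    [0,0,-18.5],
    [0,0,0],
    [0,0,0]
  ],
  "yaw": [0,0,0,0,0]
}}

```text
t: 23.88
ee_pos: [475.5, -61.0, 54.4]
orientation: [-2.663, -1.661, 0.006]
ft_force: [0.3, -0.0, 0.7]
width: 78.7
grasp_force: 0.0
```

```bash
python3 between.py
```

```text
[476.6 -61.2  55.5] 79.22215437064479 -26.098920405675827
plates along closing [-23.4  23.2] mid -0.11015404490544611 across 0.2605590999354579 yaxis [ 0.9 -0.4] xaxis [0.4 0.9]
```

Call:
{"api": "play_rows", "payload": {
  "dp": [
    [0,0,0],
    [0,0,0],
    [0,0,0],
    [0,0,0],
    [0,0,0],
    [0,0,0],
    [0,0,0],
    [0,0,0]
  ],
  "yaw": [0,0,0,0,0,0,0,0],
  "gripper": 1
}}

```text
t: 24.6
ee_pos: [477.5, -61.2, 57.6]
orientation: [-2.666, -1.662, -0.001]
ft_force: [-6.5, 3.5, 26.5]
width: 29.7
grasp_force: 15.5
```

Call:
{"api": "play_rows", "payload": {
  "dp": [
    [0,0,0],
    [0,0,0],
    [0,0,0],
    [0,0,5],
    [0,0,25],
    [0,0,35],
    [0,0,35],
    [0,0,10]
  ],
  "yaw": [0,0,0,0,0,0,0,0]
}}

```text
t: 25.27
ee_pos: [479.7, -61.7, 170.5]
orientation: [2.662, 1.66, 0.008]
ft_force: [1.7, -0.8, -0.7]
width: 27.2
grasp_force: 30.0
```

Call:
{"api": "play_rows", "payload": {
  "dp": [
    [27,11,0],
    [27,11,0],
    [27,11,0],
    [27,11,0],
    [27,12,0],
    [26,12,0],
    [0,0,0],
    [0,0,0]
  ],
  "yaw": [5,5,5,5,5,4.2,0,0]
}}

```text
t: 25.93
ee_pos: [638.6, 7.3, 164.9]
orientation: [-2.16, -2.281, 0.001]
ft_force: [-0.5, -0.1, -1.3]
width: 25.2
grasp_force: 29.7
```

```bash
python3 over.py w11.png
```

```text
25.9333 [638.6   7.3 164.9] [-2.2 -2.3  0. ] 25.20108134803153 29.72469449043274
jaws dx -27.356453927230064 23.0304341964478 mid -2.163009865391132
barrel topz rel [-21.8 -20.1 -19.4] y -17.947172329484523 16.70342199847871
strip dx at tool -1.8166983762644122 -0.05328998862141953 790 end y 142.55639480246367
```

View pics/w11.png

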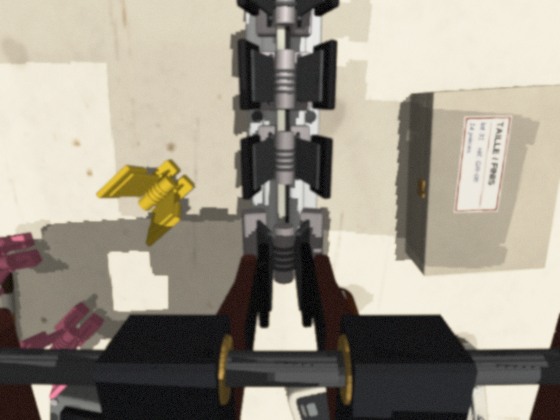

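The last clip is lined up over the strip (barrel at (283,255)), and the three placed clips are in a row above it. Lowering.

Call:
{"api": "play_rows", "payload": {
  "dp": [
    [0,0,0],
    [0,0,-10],
    [0,0,-12],
    [0,0,-12],
    [0,0,-8],
    [0,0,-5],
    [0,0,0],
    [0,0,0]
  ],
  "yaw": [0,0,0,0,0,0,0,0]
}}

```text
t: 26.65
ee_pos: [638.1, 6.6, 118.8]
orientation: [-2.16, -2.28, 0.001]
ft_force: [-0.5, -0.0, 2.4]
width: 24.9
grasp_force: 29.9
```

Call:
{"api": "play_rows", "payload": {
  "dp": [
    [0,0,-1],
    [0,0,-1],
    [0,0,0]
  ],
  "yaw": [0,0,0]
}}

```text
t: 26.9
ee_pos: [638.3, 6.6, 118.6]
orientation: [-2.161, -2.281, 0.0]
ft_force: [-6.0, -0.9, 14.5]
width: 25.1
grasp_force: 30.0
```

Call:
{"api": "play_rows", "payload": {
  "dp": [
    [0,0,-1],
    [0,0,-1],
    [0,0,0]
  ],
  "yaw": [0,0,0]
}}

```text
t: 27.15
ee_pos: [638.6, 6.6, 118.4]
orientation: [2.16, 2.28, 0.0]
ft_force: [-10.7, 0.2, 28.3]
width: 24.9
grasp_force: 30.3
```

Call:
{"api": "play_rows", "payload": {
  "dp": [
    [0,0,-1],
    [0,0,-1.5],
    [0,0,-1.5],
    [0,0,0],
    [0,0,0],
    [0,0,0],
    [0,0,0]
  ],
  "yaw": [0,0,0,0,0,0,0],
  "gripper": 0.1
}}

```text
t: 27.73
ee_pos: [637.8, 6.7, 110.4]
orientation: [-2.16, -2.28, 0.001]
ft_force: [0.2, 0.2, -0.1]
width: 68.2
grasp_force: 0.0
```

Call:
{"api": "play_rows", "payload": {
  "dp": [
    [0,0,20],
    [0,0,30],
    [0,0,30],
    [0,0,20],
    [0,0,0],
    [0,0,0]
  ],
  "yaw": [0,0,0,0,0,0]
}}

```text
t: 28.23
ee_pos: [638.7, 6.7, 211.7]
orientation: [2.16, 2.28, 0.002]
ft_force: [0.9, 1.1, -1.3]
width: 79.0
grasp_force: 0.0
```

Call:
{"api": "play_rows", "payload": {
  "dp": [
    [-11,-16,8],
    [-11,-16,8],
    [-11,-16,8],
    [-11,-16,8],
    [-11,-16,8],
    [-11,-16,8],
    [0,0,0],
    [0,0,0]
  ],
  "yaw": [0,0,0,0,0,0,0,0]
}}

```text
t: 28.9
ee_pos: [571.5, -89.6, 257.7]
orientation: [-2.161, -2.278, 0.001]
ft_force: [0.7, 0.1, -0.3]
width: 79.0
grasp_force: 0.0
```

```bash
python3 - <<'E'
import runpy,sys
sys.argv=['x','w12.png']; runpy.run_path('onstrip.py')
from look import *
from ori import rect
p=run(None,['vial0_mouth','rod0_grip'])
C=cloud(p)
for c in [(544,-206),(547,-160)]: print('rod',c,rect(C,c,25,122,140),rect(C,c,25,100,140))
print('stand',rect(C,(547,-184),70,44,56))
for c in [(541,-321),(538,-279)]: print('vial',c,rect(C,c,22,72,90))
E
```

```text
28.95 [571.8 -89.1 257.5]
y -12..24 x 614..665 topz 136.8 barrel(97pct,med,5) [99.7 97.1 93.7] 2623
y 37..72 x 611..662 topz 136.5 barrel(97pct,med,5) [99.8 96.9 93.6] 2869
[567.3  -5.6 420.2]
rod0_grip 0.76 [254.2 312.1] [ 547.7 -205.3  115. ] [ 547.8 -203.9  117.1]
rod (544, -206) (163, array([ 544.7, -206.8], dtype=float32), array([ 544.4, -208.2]), 11.412692070007324, 11.121520042419434, 64.5, 'pca', np.float32(77.0), np.float64(129.88467659048075)) (298, array([ 544.8, -205.7], dtype=float32), array([ 544.5, -208. ]), 11.797453880310059, 11.529241561889648, 54.2, 'pca', np.float32(-7.3), np.float64(124.02588279528311))
rod (547, -160) (167, array([ 550.7, -159.2], dtype=float32), array([ 550.9, -160.2]), 11.435245513916016, 10.897518157958984, -50.0, 'pca', np.float32(-31.4), np.float64(130.1597177423726)) (277, array([ 550.8, -158.1], dtype=float32), array([ 550.9, -160.2]), 11.447957992553711, 10.897518157958984, -50.0, 'pca', np.float32(-10.1), np.float64(125.2014549484802))
stand (2588, array([ 548. , -179.4], dtype=float32), array([ 547.5, -184.8]), 97.24097442626953, 44.02552795410156, 82.8, 'pca', np.float32(82.7), np.float64(50.64307150791532))
vial (541, -321) (14, array([ 538.4, -334.5], dtype=float32), array([ 538.6, -334.7]), 9.466294288635254, 2.888014554977417, 4.2, 'pca', np.float32(7.1), np.float64(78.90498450863137))
vial (538, -279) (107, array([ 535.9, -273.2], dtype=float32), array([ 535.8, -276.6]), 16.178117752075195, 15.619067192077637, 29.1, 'pca', np.float32(-0.7), np.float64(76.51332730870877))
```

View pics/w12.png

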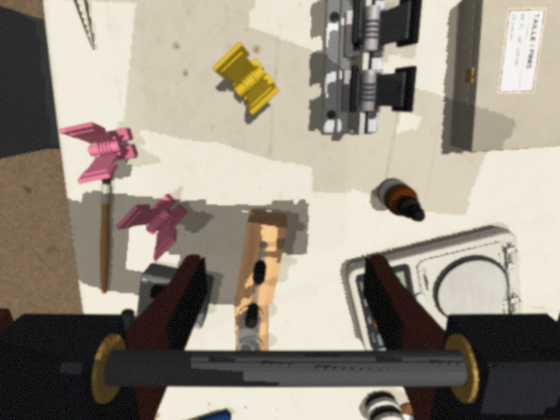

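The strip is loaded: all clips in its row have barrel tops at about 97 mm. The rods are at (259,270) and (251,317) in the stand. The vials are partly hidden at about (250,340), so I'll move to see them.

Call:
{"api": "play_rows", "payload": {
  "dp": [
    [-4,-36,0],
    [-4,-36,0],
    [-4,-36,0],
    [-4,-36,0],
    [-4,-36,0],
    [-4,-36,0],
    [-3,-36,0],
    [0,0,0]
  ],
  "yaw": [0,0,0,0,0,0,0,0]
}}

```text
t: 29.77
ee_pos: [545.1, -346.3, 258.2]
orientation: [2.163, 2.277, -0.002]
ft_force: [-0.0, 0.6, -0.0]
width: 79.0
grasp_force: 0.0
```

```bash
python3 - <<'E'
from look import *
from ori import rect
p=run('w13.png',['vial0_mouth','rod0_grip','isolator_pivot','toggle_bar'])
for k in ('vial1_mouth','rod1_grip'):
    for d in models.landmark_of(p,k): print(k,d,atz(p,d['location'],78 if 'v' in k else 115))
C=cloud(p); o=ctrl.get_obs(); print(o['t'],o['ee_pos'])
for c in [(541,-321),(538,-279)]: print('vial',c,rect(C,c,22,72,90))
for c in [(544,-206),(551,-160)]: print('rod',c,rect(C,c,25,122,140))
print('bar',rect(C,(410,-240),40,80,110))
np.save('cloud.npy',C)
E
```

```text
[ 540.5 -262.4  420.6]
vial0_mouth 0.75 [277.  164.5] [ 536.1 -323.1   78. ] [ 535.3 -334.1   15.7]
rod0_grip 0.53 [296.4  23.9] [ 546.5 -206.7  115. ] [ 546.1 -209.6  130.9]
isolator_pivot 0.85 [185.6  81.5] [ 440.9 -250.9   42. ] [ 441.7 -251.    45. ]
toggle_bar 0.65 [131.   69.4] [ 407.6 -244.7   93. ] [ 410.6 -245.2  100.5]
30.1167 [ 545.8 -339.7  259. ]
vial (541, -321) (183, array([ 537. , -326.4], dtype=float32), array([ 537.2, -326.5]), 18.270721435546875, 17.37557029724121, -87.2, 'pca', np.float32(-88.8), np.float64(78.1641936630125))
vial (538, -279) (171, array([ 535.4, -278.5], dtype=float32), array([ 535.4, -278.5]), 18.102397918701172, 18.002826690673828, 47.6, 'pca', np.float32(48.6), np.float64(78.1550187838838))
rod (544, -206) (235, array([ 544.2, -209.4], dtype=float32), array([ 544. , -208.8]), 11.076040267944336, 10.733161926269531, 3.8, 'pca', np.float32(-3.3), np.float64(130.16417512473555))
rod (551, -160) None
bar (954, array([ 412.2, -244.3], dtype=float32), array([ 412.2, -244.5]), 35.939353942871094, 19.703834533691406, 80.9, 'pca', np.float32(80.4), np.float64(98.64522462334767))
```

View pics/w13.png

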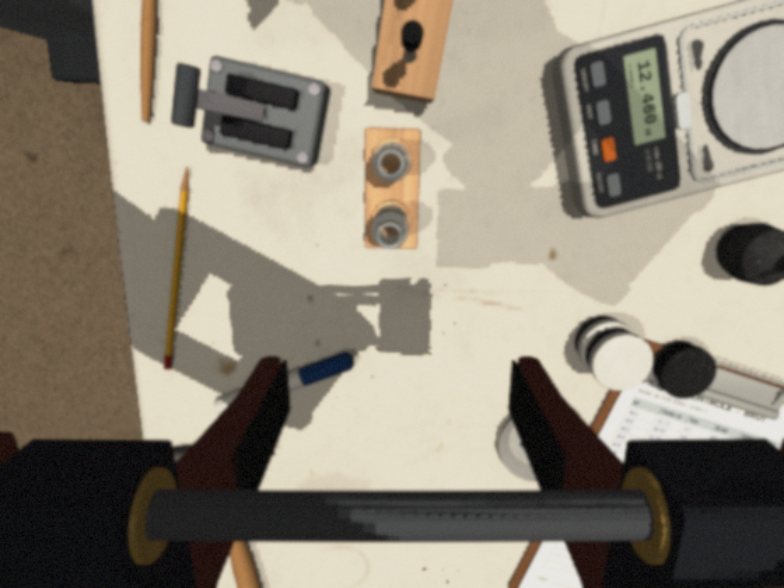

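The vials are at (391,160) and (389,228) in this picture. Their measured mouths are (535.4,−278.5) and (537.1,−326.5), 48 mm apart as they should be. The toggle is still off at (185,95). Next I'll grasp rod0 at (544.2,−208.6).

Call:
{"api": "play_rows", "payload": {
  "dp": [
    [-1,33,0],
    [-0.6,33,0],
    [0,33,0],
    [0,32,0],
    [0,0,-30],
    [0,0,-30],
    [0,0,-20],
    [0,0,0]
  ],
  "yaw": [0,0,0,0,0,0,0,0],
  "gripper": 0.35
}}

```text
t: 30.78
ee_pos: [541.3, -207.9, 175.3]
orientation: [-2.154, -2.278, 0.004]
ft_force: [-0.9, 1.0, -0.3]
width: 57.0
grasp_force: 0.0
```

```bash
cat > rodpos.py <<'E'
from clips import *
q=shot('wrist');o=ctrl.get_obs();e=o['ee_pos'];print(o['t'],e,o['width'])
C=cloud(q); I=q['pixels'].astype(int)
print(rect(C,(544.2,-208.6),16,126,136),rect(C,(551,-160.2),16,124,136))
E
python3 rodpos.py
```

```text
30.8333 [ 542.6 -208.7  177.5] 57.013171420583575
(282, array([ 544.4, -207.5], dtype=float32), array([ 544.4, -208. ]), 11.03052043914795, 10.696540832519531, -87.3, 'pca', np.float32(-79.1), np.float64(130.2968280174395)) (331, array([ 550.2, -160.2], dtype=float32), array([ 550.2, -160.5]), 11.201271057128906, 11.200011253356934, 4.3, 'pca', np.float32(-56.3), np.float64(130.31198079812125))
```

Call:
{"api": "play_rows", "payload": {
  "dp": [
    [0,0.4,-25],
    [0,0,-25],
    [0,0,-18],
    [0,0,-15],
    [0,0,0],
    [0,0,0]
  ],
  "yaw": [0,0,0,0,0,0]
}}

```text
t: 31.33
ee_pos: [544.4, -209.9, 97.1]
orientation: [2.16, 2.281, 0.0]
ft_force: [-0.2, -1.1, 0.4]
width: 57.3
grasp_force: 0.0
```

Call:
{"api": "play_rows", "payload": {
  "dp": [
    [0,0,0],
    [0,0,0],
    [0,0,0],
    [0,0,0],
    [0,0,0],
    [0,0,0],
    [0,0,0],
    [0,0,0]
  ],
  "yaw": [0,0,0,0,0,0,0,0],
  "gripper": 1
}}

```text
t: 32.0
ee_pos: [543.9, -209.9, 96.1]
orientation: [2.16, 2.28, 0.0]
ft_force: [-0.1, 0.1, -0.2]
width: 11.4
grasp_force: 30.0
```

Call:
{"api": "play_rows", "payload": {
  "dp": [
    [0,0,5],
    [0,0,20],
    [0,0,30],
    [0,0,35],
    [0,0,0],
    [0,0,0]
  ],
  "yaw": [0,0,0,0,0,0]
}}

```text
t: 32.5
ee_pos: [545.0, -210.5, 188.4]
orientation: [2.158, 2.278, 0.002]
ft_force: [0.3, 0.0, -1.1]
width: 11.1
grasp_force: 30.0
```

```bash
cat > held.py <<'E'
from clips import *
import sys
o=ctrl.get_obs();q=shot('wrist');e=o['ee_pos'];print(o['t'],e,o['width'],o['grasp_force'])
C=cloud(q); D=C-e
for z in range(-100,0,8):
    m=(abs(D[...,0])<14)&(abs(D[...,1])<20)&(D[...,2]>z)&(D[...,2]<=z+8)
    if m.sum()>5: print(z,m.sum(),'mean',np.median(D[m],0),'x',D[m][:,0].min(),D[m][:,0].max())
if len(sys.argv)>1: save(q,sys.argv[1])
E
python3 held.py w14.png
```

```text
32.5 [ 545.  -210.5  188.4] 11.078289005978545 29.999926686286926
-84 35 mean [ -0.    4.1 -79.6] x -3.3942709343898514 2.9810778335436225
-76 36 mean [ -0.4   4.2 -71.7] x -3.3912748667423784 2.799900063288078
-68 42 mean [ -0.4   4.  -63.4] x -3.331747346007205 3.453829658886889
-60 43 mean [ -0.1   4.2 -55.7] x -3.286146892412603 3.363466458390576
-52 45 mean [ -0.2   4.2 -48.5] x -3.247894719135047 3.1675762816148563
-44 55 mean [ -0.8   4.2 -39.8] x -3.6514500856582117 2.9797125345107816
-36 58 mean [ -0.3   4.2 -32.3] x -3.6427492683478704 2.8342649253434047
-28 68 mean [ -0.3   4.2 -23.5] x -3.5749343348834373 2.6976421581366594
-20 72 mean [ -0.4   4.1 -15.7] x -3.5108118216730873 3.062517669998215
-12 82 mean [-0.9  4.3 -7.7] x -3.857058594712953 3.022398156225563
-4 168 mean [-0.4  9.6  1.4] x -13.879453472828004 13.223033830246209
```

Call:
{"api": "play_rows", "payload": {
  "dp": [
    [-2,-30,0],
    [-2,-30,0],
    [-2,-30,0],
    [-1.5,-28,0],
    [0,0,0],
    [0,0,0],
    [0,0,0]
  ],
  "yaw": [0,0,0,0,0,0,0]
}}

```text
t: 33.13
ee_pos: [535.3, -327.0, 184.5]
orientation: [-2.159, -2.278, 0.0]
ft_force: [-0.2, 0.6, -0.3]
width: 11.4
grasp_force: 30.0
```

```bash
cat > vial.py <<'E'
from clips import *
import sys
c=(float(sys.argv[1]),float(sys.argv[2]))
o=ctrl.get_obs();q=shot('wrist');e=o['ee_pos'];print(o['t'],e)
C=cloud(q); D=C-e
m=(np.hypot(D[...,0],D[...,1])<12)&(C[...,2]>e[2]-84)&(C[...,2]<e[2]-40);print('stem',np.median(D[m],0),m.sum(),D[m].min(0),D[m].max(0))
r=rect(C,c,14,74,82);print(r); print('vial rel tool',r[2]-e[:2])
m=(np.hypot(C[...,0]-c[0],C[...,1]-c[1])<14)&(C[...,2]>74)&(C[...,2]<82)
P=C[m][:,:2]; # circle fit
A=np.c_[2*P,np.ones(len(P))]; s=np.linalg.lstsq(A,(P**2).sum(1),rcond=None)[0]; print('circle',s[:2],'rel',s[:2]-e[:2],np.sqrt(s[2]+s[0]**2+s[1]**2))
save(q,sys.argv[3],crop=(180,130,400,330),s=3)
E
python3 vial.py 537.1 -326.5 w15.png
```

```text
33.1333 [ 535.3 -327.   184.5]
stem [ -0.5   4.4 -58.5] 226 [ -3.9   1.2 -84. ] [  3.    5.4 -40.1]
(219, array([ 537.1, -324.5], dtype=float32), array([ 536.9, -326.1]), 18.154123306274414, 17.74613380432129, 2.8, 'pca', np.float32(-19.0), np.float64(78.43293379063624))
vial rel tool [1.6 0.9]
circle [ 536.9 -326. ] rel [1.6 1. ] 8.068589458404022
```

View pics/w15.png

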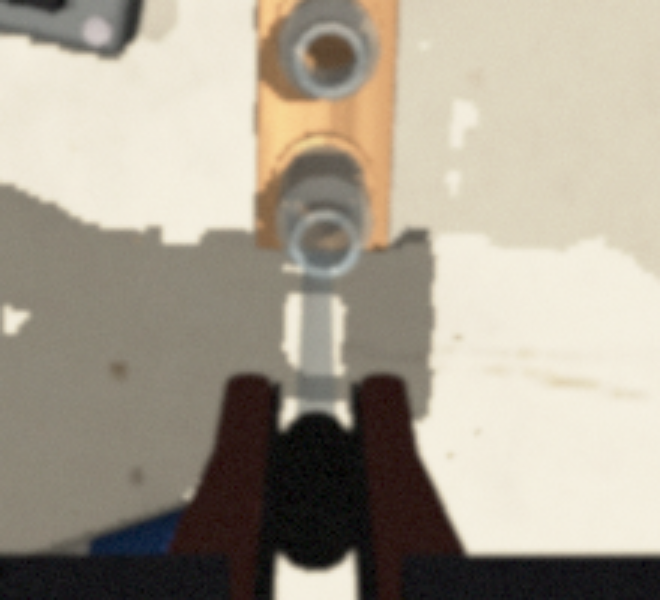

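The rod hangs straight (stem at (318,330)) with its tip just above the far vial's mouth at (325,243), about 2 mm off in x. I'll correct that and insert.

Call:
{"api": "play_rows", "payload": {
  "dp": [
    [1,-0.5,0],
    [0,0,0],
    [0,0,0],
    [0,0,0]
  ],
  "yaw": [0,0,0,0]
}}

```text
t: 33.52
ee_pos: [537.5, -327.8, 186.2]
orientation: [2.16, 2.282, 0.0]
ft_force: [1.2, -0.4, 0.3]
width: 11.4
grasp_force: 30.0
```

Call:
{"api": "play_rows", "payload": {
  "dp": [
    [0,0,-5],
    [0,0,-5],
    [0,0,-5],
    [0,0,0]
  ],
  "yaw": [0,0,0,0]
}}

```text
t: 33.85
ee_pos: [536.5, -327.9, 169.5]
orientation: [-2.159, -2.279, 0.001]
ft_force: [0.2, 0.5, -0.5]
width: 11.3
grasp_force: 30.0
```

```bash
python3 vial.py 537.1 -326.5 w16.png
```

```text
33.85 [ 536.5 -327.9  169.5]
stem [ -0.5   4.3 -58.8] 228 [ -3.9   0.8 -83.7] [  3.1   5.5 -40.1]
(249, array([ 537.1, -324.4], dtype=float32), array([ 536.8, -325.8]), 17.905712127685547, 17.57083511352539, 4.0, 'pca', np.float32(-9.4), np.float64(78.33800645260754))
vial rel tool [0.3 2.1]
circle [ 536.9 -326. ] rel [0.4 1.9] 8.038380747346121
```

Call:
{"api": "play_rows", "payload": {
  "dp": [
    [0.4,0,-5],
    [0,0,-8],
    [0,0,-10],
    [0,0,-10],
    [0,0,-10],
    [0,0,-10],
    [0,0,0]
  ],
  "yaw": [0,0,0,0,0,0,0]
}}

```text
t: 34.48
ee_pos: [536.3, -327.6, 115.2]
orientation: [-2.158, -2.278, 0.001]
ft_force: [0.5, 0.3, 0.1]
width: 11.5
grasp_force: 30.0
```

Call:
{"api": "play_rows", "payload": {
  "dp": [
    [0,0,-8],
    [0,0,-6],
    [0,0,-2],
    [0,0,0],
    [0,0,0]
  ],
  "yaw": [0,0,0,0,0]
}}

```text
t: 34.9
ee_pos: [537.7, -328.5, 102.1]
orientation: [2.161, 2.281, -0.0]
ft_force: [0.6, 1.0, -0.3]
width: 11.4
grasp_force: 30.0
```

Call:
{"api": "play_rows", "payload": {
  "dp": [
    [0,0,-1.5],
    [0,0,-1.5],
    [0,0,0]
  ],
  "yaw": [0,0,0]
}}

```text
t: 35.15
ee_pos: [537.6, -328.4, 99.1]
orientation: [2.16, 2.281, 0.0]
ft_force: [0.3, -1.2, 0.4]
width: 11.5
grasp_force: 30.0
```

Call:
{"api": "play_rows", "payload": {
  "dp": [
    [0,0,-1.5],
    [0,0,-1],
    [0,0,0]
  ],
  "yaw": [0,0,0]
}}

```text
t: 35.4
ee_pos: [538.4, -328.9, 98.0]
orientation: [2.159, 2.279, 0.0]
ft_force: [-1.1, 1.2, 9.0]
width: 11.2
grasp_force: 30.0
```

Call:
{"api": "play_rows", "payload": {
  "dp": [
    [0,0,-1.5],
    [0,0,0]
  ],
  "yaw": [0,0]
}}

```text
t: 35.57
ee_pos: [539.1, -329.4, 97.7]
orientation: [2.158, 2.278, 0.001]
ft_force: [-3.4, 1.5, 16.4]
width: 11.2
grasp_force: 30.0
```

Call:
{"api": "play_rows", "payload": {
  "dp": [
    [0,0,0],
    [0,0,0],
    [0,0,0],
    [0,0,0],
    [0,0,0]
  ],
  "yaw": [0,0,0,0,0],
  "gripper": 0.35
}}

```text
t: 35.98
ee_pos: [537.4, -328.3, 94.7]
orientation: [-2.16, -2.28, 0.0]
ft_force: [-0.8, 0.3, 0.7]
width: 41.4
grasp_force: 0.0
```

Call:
{"api": "play_rows", "payload": {
  "dp": [
    [0,0,20],
    [0,0,30],
    [0,0,35],
    [2.6,33.6,0],
    [2.6,33.6,0],
    [2.6,33.6,0],
    [2.6,33.6,0],
    [2.6,33.6,0]
  ],
  "yaw": [0,0,0,0,0,0,0,0]
}}

```text
t: 36.65
ee_pos: [550.4, -159.0, 180.0]
orientation: [-2.161, -2.28, 0.0]
ft_force: [0.3, 0.7, -0.1]
width: 57.1
grasp_force: 0.0
```

Call:
{"api": "play_rows", "payload": {
  "dp": [
    [0,0,0],
    [0,0,0],
    [0,0,0]
  ],
  "yaw": [0,0,0]
}}

```text
t: 36.9
ee_pos: [550.8, -160.7, 180.0]
orientation: [2.16, 2.281, -0.0]
ft_force: [-0.4, 0.2, 0.5]
width: 57.2
grasp_force: 0.0
```

```bash
python3 rodpos.py; python3 -c "
from ori import *
q=shot('top');C=cloud(q)
print('rod0 top',rect(C,(537,-327),20,110,145))
q=shot('side');C=cloud(q)
print('rod0 top',rect(C,(537,-327),20,110,145))"
```

```text
36.95 [ 550.7 -161.2  180. ] 57.2358661223389
None (291, array([ 550.4, -159.6], dtype=float32), array([ 550.3, -160.4]), 11.522652626037598, 10.964054107666016, -88.1, 'pca', np.float32(-87.7), np.float64(130.23248725151734))
rod0 top None
rod0 top (13, array([ 537.7, -322.4], dtype=float32), array([ 537.9, -322.7]), 8.097611427307129, 3.3299643993377686, -86.6, 'pca', np.float32(86.3), np.float64(121.94239835730161))
```

Call:
{"api": "play_rows", "payload": {
  "dp": [
    [-0.2,0.6,-25],
    [0,0,-25],
    [0,0,-20],
    [0,0,-14],
    [0,0,0],
    [0,0,0]
  ],
  "yaw": [0,0,0,0,0,0]
}}

```text
t: 37.55
ee_pos: [550.0, -160.6, 95.5]
orientation: [-2.161, -2.278, 0.001]
ft_force: [1.0, 0.9, -0.0]
width: 57.1
grasp_force: 0.0
```

Call:
{"api": "play_rows", "payload": {
  "dp": [
    [0,0,0],
    [0,0,0],
    [0,0,0],
    [0,0,0],
    [0,0,0],
    [0,0,0],
    [0,0,0],
    [0,0,0]
  ],
  "yaw": [0,0,0,0,0,0,0,0],
  "gripper": 1
}}

```text
t: 38.22
ee_pos: [550.6, -159.8, 96.3]
orientation: [2.16, 2.281, 0.0]
ft_force: [-0.3, -0.3, 2.0]
width: 11.5
grasp_force: 30.0
```

Call:
{"api": "play_rows", "payload": {
  "dp": [
    [0,0,5],
    [0,0,20],
    [0,0,30],
    [0,0,35],
    [0,0,0],
    [0,0,0]
  ],
  "yaw": [0,0,0,0,0,0]
}}

```text
t: 38.72
ee_pos: [551.8, -160.2, 188.4]
orientation: [2.158, 2.278, 0.003]
ft_force: [-0.0, 0.4, -0.6]
width: 11.4
grasp_force: 30.0
```

Call:
{"api": "play_rows", "payload": {
  "dp": [
    [-4,-30,0],
    [-4,-30,0],
    [-4,-30,0],
    [-3,-29,0],
    [0,0,0],
    [0,0,0],
    [0,0,0],
    [0,0,0]
  ],
  "yaw": [0,0,0,0,0,0,0,0]
}}

```text
t: 39.38
ee_pos: [535.1, -277.6, 185.3]
orientation: [-2.159, -2.28, 0.0]
ft_force: [0.9, 0.1, 0.2]
width: 11.4
grasp_force: 30.0
```

```bash
python3 held.py; python3 vial.py 535.4 -278.5 w17.png
```

```text
39.3833 [ 535.1 -277.6  185.3] 11.386192995464638 30.00002771615982
-84 35 mean [ -0.3   1.8 -80.4] x -3.798546867899745 2.6571782980646503
-76 36 mean [ -1.    1.8 -71.8] x -3.715649973350992 2.570319510560239
-68 39 mean [ -0.3   1.8 -64.1] x -3.5777050795526293 2.509339377818037
-60 44 mean [ -0.9   2.  -55.7] x -3.497122571034879 2.3757001640382214
-52 44 mean [ -0.3   1.9 -47.7] x -3.4021537751638107 3.0557383125333217
-44 58 mean [ -0.6   1.6 -40. ] x -3.855836198460679 2.9596258617698368
-36 62 mean [ -0.6   1.7 -32. ] x -3.7288359702308753 2.8112750098906645
-28 66 mean [ -0.8   1.7 -24.2] x -3.606776035602252 2.684047055057704
-20 72 mean [ -0.6   1.8 -16.3] x -3.5031281041801776 2.5711706696354213
-12 86 mean [-0.8  1.8 -8.2] x -3.836677962722433 3.111397175349566
-4 180 mean [-0.3  9.1  1.6] x -13.967639221979539 13.314483347788496
39.4333 [ 535.3 -277.5  185.5]
stem [ -0.3   1.8 -59.3] 227 [ -3.8  -1.2 -83.9] [  3.   3. -40.]
(220, array([ 535.4, -276.4], dtype=float32), array([ 535.5, -277.6]), 18.494253158569336, 16.821779251098633, -4.4, 'pca', np.float32(-1.8), np.float64(78.30324458627666))
vial rel tool [ 0.2 -0.1]
circle [ 535.5 -278. ] rel [ 0.2 -0.5] 8.036416968140186
```

Call:
{"api": "play_rows", "payload": {
  "dp": [
    [0.5,0.2,0],
    [0,0,-10],
    [0,0,-10],
    [0,0,-10],
    [0,0,-10],
    [0,0,-10],
    [0,0,0]
  ],
  "yaw": [0,0,0,0,0,0,0]
}}

```text
t: 40.07
ee_pos: [534.5, -277.8, 133.1]
orientation: [-2.158, -2.278, 0.002]
ft_force: [-0.4, 0.4, -0.1]
width: 11.0
grasp_force: 30.0
```

Call:
{"api": "play_rows", "payload": {
  "dp": [
    [0,0,-10],
    [0,0,-10],
    [0,0,-9],
    [0,0,-4],
    [0,0,0],
    [0,0,0]
  ],
  "yaw": [0,0,0,0,0,0]
}}

```text
t: 40.57
ee_pos: [535.9, -278.6, 102.8]
orientation: [-2.16, -2.28, 0.0]
ft_force: [-0.5, 0.3, -0.9]
width: 11.5
grasp_force: 30.0
```

Call:
{"api": "play_rows", "payload": {
  "dp": [
    [0,0,-1.5],
    [0,0,-1.5],
    [0,0,0]
  ],
  "yaw": [0,0,0]
}}

```text
t: 40.82
ee_pos: [536.0, -278.7, 100.2]
orientation: [2.16, 2.28, 0.0]
ft_force: [0.6, 0.4, -0.9]
width: 11.5
grasp_force: 30.0
```

Call:
{"api": "play_rows", "payload": {
  "dp": [
    [0,0,-1.5],
    [0,0,-1],
    [0,0,0]
  ],
  "yaw": [0,0,0]
}}

```text
t: 41.07
ee_pos: [536.4, -278.9, 98.2]
orientation: [2.16, 2.28, 0.0]
ft_force: [-0.6, -0.1, 3.6]
width: 11.6
grasp_force: 30.0
```

Call:
{"api": "play_rows", "payload": {
  "dp": [
    [0,0,-1.5],
    [0,0,-0.5],
    [0,0,0]
  ],
  "yaw": [0,0,0]
}}

```text
t: 41.32
ee_pos: [537.1, -279.4, 97.9]
orientation: [2.158, 2.279, 0.001]
ft_force: [-2.8, 0.7, 15.1]
width: 11.3
grasp_force: 30.0
```

Call:
{"api": "play_rows", "payload": {
  "dp": [
    [0,0,0],
    [0,0,0],
    [0,0,0],
    [0,0,0],
    [0,0,0]
  ],
  "yaw": [0,0,0,0,0],
  "gripper": 0.35
}}

```text
t: 41.73
ee_pos: [535.7, -278.5, 95.2]
orientation: [-2.16, -2.28, 0.0]
ft_force: [-0.4, -0.5, -0.3]
width: 41.7
grasp_force: 0.0
```

Call:
{"api": "play_rows", "payload": {
  "dp": [
    [0,0,20],
    [0,0,30],
    [0,0,35],
    [-10,-15,25],
    [-10,-15,20],
    [0,-10,10],
    [0,0,0],
    [0,0,0]
  ],
  "yaw": [0,0,0,0,0,0,0,0]
}}

```text
t: 42.4
ee_pos: [516.0, -318.8, 235.0]
orientation: [-2.162, -2.279, -0.0]
ft_force: [0.2, 0.2, -0.6]
width: 56.9
grasp_force: 0.0
```

```bash
python3 -c "
from ori import *
q=shot('wrist');C=cloud(q);o=ctrl.get_obs();print(o['t'],o['ee_pos']);save(q,'w18.png',s=1.2)
for c in [(537,-327),(535.5,-278.5)]: print('rod',rect(C,c,20,110,145))
print('bar',rect(C,(410,-243),40,80,110))
q=shot('top');C=cloud(q);print('strip clips',rect(C,(632,78),130,105,150))
q=shot('side');C=cloud(q);print('strip clips',rect(C,(632,78),130,105,150))
for n in ('opal_mid','opal_small','dropper'): print(n,[(d['conf'],atz(q,d['location'],0)) for d in models.landmark_of(q,n)[:1]])
"
```

```text
42.45 [ 515.6 -318.   234.1]
rod (279, array([ 537. , -324.8], dtype=float32), array([ 537.5, -326.3]), 11.44904899597168, 11.031878471374512, 48.6, 'pca', np.float32(-82.9), np.float64(131.4833465158589))
rod (257, array([ 535.8, -278.9], dtype=float32), array([ 536.4, -280. ]), 11.548431396484375, 11.363912582397461, -48.7, 'pca', np.float32(-49.6), np.float64(131.9276948198986))
bar (1005, array([ 411.9, -244.1], dtype=float32), array([ 412.1, -244.6]), 36.107093811035156, 19.93246841430664, 78.6, 'pca', np.float32(81.0), np.float64(98.88354676660015))
strip clips (488, array([642.6,  81.4], dtype=float32), array([636.1,  81. ]), 177.25137329101562, 50.47113037109375, -87.2, 'pca', np.float32(-87.1), np.float64(128.27196282821))
strip clips (455, array([638.5,  90.2], dtype=float32), array([634.3,  79.1]), 179.11566162109375, 50.65715408325195, -87.4, 'pca', np.float32(-86.7), np.float64(126.09938583360963))
opal_mid []
opal_small [(0.74, array([477.3, 335.3,   0. ]))]
dropper [(0.69, array([ 700.4, -115.2,   -0. ]))]
```

View pics/w18.png

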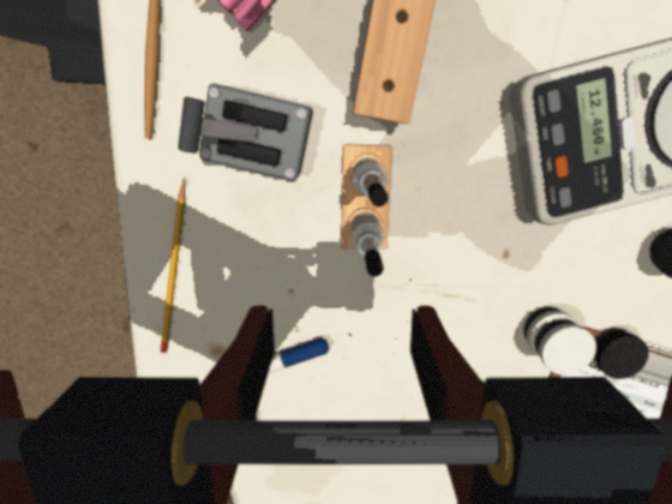

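Both rods stand in their own vials (handles at (376,193) and (373,262), tops at 132 mm) and the stand is empty. The toggle is still off at (190,125), so I'll push it back on from the robot side.

Call:
{"api": "play_rows", "payload": {
  "dp": [
    [-35,20,0],
    [-35,20,0],
    [-35,20,-10],
    [-36,20,-20],
    [0,0,-20],
    [0,0,0],
    [0,0,0],
    [0,0,0]
  ],
  "yaw": [-3,-3,-3,-3,-1,0,0,0],
  "gripper": 1
}}

```text
t: 43.37
ee_pos: [379.8, -241.3, 188.2]
orientation: [2.403, 2.022, 0.001]
ft_force: [-0.1, -0.9, 0.4]
width: 7.3
grasp_force: 0.0
```

Call:
{"api": "play_rows", "payload": {
  "dp": [
    [0,0,-30],
    [0,0,-30],
    [0,0,-25],
    [0,0,-15],
    [0,0,0],
    [0,0,0]
  ],
  "yaw": [0,0,0,0,0,0]
}}

```text
t: 43.87
ee_pos: [379.3, -241.0, 87.5]
orientation: [-2.404, -2.022, 0.0]
ft_force: [-0.3, -0.6, 0.5]
width: 0.4
grasp_force: 0.0
```

Call:
{"api": "play_rows", "payload": {
  "dp": [
    [0,0,-5],
    [8,-1.4,0],
    [8,-1.4,0],
    [8,-1.4,0],
    [8,-1.4,0],
    [8,-1.4,0],
    [8,-1.4,0],
    [8,-1.4,0]
  ],
  "yaw": [0,0,0,0,0,0,0,0]
}}

```text
t: 44.53
ee_pos: [435.5, -250.5, 82.5]
orientation: [2.404, 2.021, 0.001]
ft_force: [0.0, 0.5, 0.4]
width: 0.3
grasp_force: 0.0
```

Call:
{"api": "play_rows", "payload": {
  "dp": [
    [4,-0.7,0],
    [0,0,0],
    [-8,1,0],
    [-10,0,30],
    [0,10,40],
    [0,30,40],
    [0,30,20],
    [0,0,0]
  ],
  "yaw": [0,0,0,0,0,0,0,0]
}}

```text
t: 45.2
ee_pos: [420.4, -182.6, 209.2]
orientation: [2.401, 2.02, 0.004]
ft_force: [0.6, -0.3, -0.5]
width: 0.4
grasp_force: 0.0
```

```bash
python3 -c "
from ori import *
o=ctrl.get_obs();print(o['t'],o['ee_pos'],o['qvel'])
for n in ('wrist','top','side'):
  q=shot(n);C=cloud(q)
  print('bar',n,rect(C,(441,-249),60,82,112)); print('strip',rect(C,(632,78),130,105,150))
  for c in [(537,-327),(535.5,-278.5)]: print('rod',rect(C,c,20,105,145))
  for b in ('opal_mid','opal_small','dropper'): print(b,[(round(d['conf'],2),atz(q,d['location'],0)) for d in models.landmark_of(q,b)[:1]])
"
```

```text
45.2 [ 420.4 -182.6  209.2] [-0.   0.1  0.  -0.  -0.1 -0.1]
bar wrist (772, array([ 469.3, -252. ], dtype=float32), array([ 468.3, -253.7]), 36.128509521484375, 18.40113067626953, 79.2, 'pca', np.float32(78.0), np.float64(99.09314801714282))
strip None
rod (169, array([ 536.8, -322.8], dtype=float32), array([ 537.1, -324.2]), 12.091389656066895, 7.550249099731445, 22.2, 'pca', np.float32(18.7), np.float64(112.13441490240882))
rod (475, array([ 534.3, -276.6], dtype=float32), array([ 535.8, -278.7]), 12.184627532958984, 12.143668174743652, -77.3, 'pca', np.float32(23.9), np.float64(125.31368239218816))
opal_mid []
opal_small []
dropper [(0.68, array([ 701.6, -105.1,    0. ]))]
bar top None
strip (502, array([642.6,  81.8], dtype=float32), array([636.1,  81.2]), 177.8140869140625, 51.136497497558594, -87.1, 'pca', np.float32(-87.1), np.float64(127.72704990621673))
rod (29, array([ 538.5, -323.9], dtype=float32), array([ 539.1, -325.3]), 11.643196105957031, 11.579324722290039, 1.4, 'pca', np.float32(-82.2), np.float64(129.63719741821114))
rod (20, array([ 536.1, -276.9], dtype=float32),
[... 432 characters left out ...]
64(94.08554319687914))
strip (455, array([638.4,  90.1], dtype=float32), array([634.2,  81. ]), 179.6880340576172, 50.446144104003906, -87.2, 'pca', np.float32(-86.7), np.float64(126.3555420909172))
rod (30, array([ 534.7, -323.4], dtype=float32), array([ 534.8, -324.3]), 15.093360900878906, 9.671401023864746, -86.3, 'pca', np.float32(47.3), np.float64(119.01444811994543))
rod (32, array([ 534. , -275.1], dtype=float32), array([ 534.1, -276. ]), 15.882712364196777, 9.550479888916016, -85.5, 'pca', np.float32(-28.0), np.float64(119.19108989464411))
opal_mid [(0.68, array([577.9, 351.4,   0. ]))]
opal_small [(0.5, array([474.8, 325.9,   0. ]))]
dropper [(0.58, array([ 696.8, -114. ,   -0. ]))]
```

```bash
python3 -c "
from h import *
print(ticket.close_job())"
```

```text
the job is handed in; nothing more can be done
None
```

The job is done and handed in: toggle flipped off first, all four steel clips seated on the strip, each rod at the bottom of its own vial, toggle back on at the end, and the opals and dropper bottle never touched.

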